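# Dry-fit a ukulele headplate and its clamping caul on the index pins

## Task

Dry-fit the headplate for gluing: take the thin dark drilled headplate from the sloping rack and lower it gently over all four index pins until it lies flat on the neck's peghead. Then stack the thick drilled plywood caul over the same pins, flat on top of the headplate, let go of everything, and leave the undrilled blank and the other things on the bench where they are.

Things in the scene. Friction and masses are not known exactly. Their poses are not given: they have to be found in the camera images.
- neck_face (a point): Centre of the level peghead face of a ukulele neck blank fixed in a plywood cradle, 110 mm above the bench. x runs along the centreline from tip to nut end, y across, z up. Peghead 110 (x) x 42 (y) x 16 mm thick, on a riser 34 mm wide, over a cradle board 100 mm wide, 12 mm thick. From x = 56 mm the shaft falls away at 14 degrees; a 55 mm tall clamp holds it at x = 240.
- pin_set (a point): Fixed point 32 mm straight above neck_face, level with the flat tops of four upright 6 mm steel pins, 32 mm tall, rooted in the face at x = 38, y = +-14.5 and x = -38, y = +-9 mm by the drawing. Drilled by hand as one set: true to each other and across (y), but the whole set stands up to 9 mm off this point along x, either way: see or feel where. They do not give.
- headplate_mid (a point): Centre (half-way up) of the headplate: thin dark wooden plate 130 (x) x 54 (y) x 6 mm, 40 g, its last 12 mm at the tip end 40 mm wide. x from tip end to nut end, z out of its upper face. Four 8.4 mm through holes match the pins: x = 38, y = +-14.5 and x = -38, y = +-9 mm; so it fits only with its nut end towards the neck's nut end. It starts in one of the rack's places.
- caul_mid (a point): Centre (half-way up) of the clamping caul: pale plywood block 130 (x) x 60 (y) x 22 mm thick, 120 g, its last 12 mm at the tip end 44 mm wide; the same holes and axes as the headplate. It starts in another place of the rack.
- blank_mid (a point): Centre of a plain dark wooden blank, 130 x 50 x 10 mm, not drilled, 60 g: it rests in the third place of the rack and stays there.
- rack: Fixed wooden rack; origin on the bench under its middle, x to its high side. Three battens at y = -108, 0, 108 mm rise towards +x at 35 degrees: 30 mm wide, upper surface 85 mm above the bench at x = 0, a 10 mm lip at the low end. Parts lie along them, tip end down at the lip, upper faces leaning 35 degrees, overhanging both sides; 25 mm free under the overhang at mid-length.
- glue: White bottle with an orange cap, 60 mm across, 170 mm tall, standing on the bench; origin under its centre. Leave it.
- sanding_block: Cork-soled wooden sanding block, 110 x 62 x 36 mm; origin under its centre. Leave it.
- block_plane: Steel block plane, 155 x 44 mm, about 60 mm high; origin under its centre. Leave it.
- tuner_jar: Small clear plastic cup, 72 mm across, 55 mm tall; origin under its centre. Leave it.
- try_square: Try square lying flat, stock 110 mm, blade 150 mm, 14 mm high; origin under the middle of its stock. Leave it.
- mallet: Hammer-shaped wooden mallet lying on the bench, 260 mm long; origin under its middle. Leave it.
- cam_clamp: Wooden cam clamp lying flat, 260 mm steel bar with two 125 mm jaws, 20 mm high; origin under the middle of its bar. Leave it.
There are look-alikes about, which are no part of the job. What is meant by the part that bears caul_mid is not red, and is the larger of those in its own colour.

How it is judged:
By the outcome, as a careful person would: the job done as asked, in the order asked, and still so for the second after the job is handed in, with the robot touching nothing.
It also fails if it takes over 64 s, if anything falls off the work surface, if the arm or the gripper's body presses on something with over 40 N, if the wrist force passes 120 N, or if a joint passes its speed limit or range.

## Robot

A 6-joint arm with a two-finger parallel gripper is mounted at the origin on the work surface. World frame = base frame: x ahead of the robot, y to its left, z up, the work surface at z = 0. Lengths are in mm, angles in rad, forces in N, time in s.
With the tool pointing down it reaches from about 350 to 975 mm from the base axis. Payload 7.1 kg.
Tool frame: the origin (TCP) lies at the very end of the fingers, on their centre line; the grasp point (between the pads) lies 19 mm behind it (ctrl.tcp_to_grasp is the distance from the TCP to the grasp point, in mm); z points along the fingers, x is the direction in which the jaws open and shut, and the axes are right-handed (so a half turn about z gives the same grasp; the last joint's range is limited). The gripper opens to 88 mm and grips with 3 to 60 N. Pads are 20 mm wide; open, the fingers measure 115 mm over their backs; the gripper's body (75 mm by 178 mm) begins 61 mm behind the grasp point.
Start: joints at [1.265, 0.423, 1.63, -0, 1.089, -0.019], TCP at [176.771, 599.464, 222.675] pointing down, gripper open.
Joint ranges: [-3, 3], [-0.9, 2.11], [0.09, 2.58], [-1.31, 4.45], [0.11, 2.69], [-2.54, 2.54]. Speed limits (rad/s): [2.39, 2.39, 3.01, 3.14, 3.14, 3.14].

## Interface

Orientations are given as a rotation vector (axis times angle).
In Python, from workcell import get_obs, viewer, ctrl, masks_of gives the robot as it stands. The module is installed in compiled form; this text tells all that it offers.
- The arm moves only by the shell command python3 -m inch 'ROWS'. ROWS is JSON, a list of rows, each an object of numbers: "tx", "ty", "tz": the shift along the tool's x, y, z in cm; "ax", "ay", "az": the turn, a rotation vector about the tool's x, y, z in degrees; "jaw": the opening, from 0 (shut) to 1 (fully open). In form: [{"tx": .., "ty": .., "tz": .., "ax": .., "ay": .., "az": .., "jaw": ..}, ...]. A call has 1 to 12 rows; each row shifts and turns the commanded pose from where the row before left it, along the tool's axes as they then stand; what a row does not reach is not made up. A row lasts 1/8 s, in which the tool goes at most 62.5 mm and 10.7 degrees, less where a joint would pass 70% of its speed; a pose out of reach is approached as far as the arm can. A call is refused whole if a number of a shift passes 6.25 or a number of a turn 10.7, either way. A call with a gripper value outside its range is refused whole. The fingers move at their own pace and stop on an object; the grip force is fixed at half the most. Time passes only in rows, so rows that do not move let the fingers close. It gives the time, the measured TCP pose, the force and the opening at its end, in the units of the state.
- get_obs(): the state, without advancing time (a new reading comes with each control period).
- viewer.get_image(name): name is "scene" or "top" or "wrist"; returns (picture, depth): 400x640x3 uint8, red, green, blue; 400x640 float32, mm along the optical axis (not along the pixel's ray), 0 where there is no reading.
- viewer.get_calibration(name): a dict with "fx", "fy", "cx", "cy" (pixels), "rvec" (rotation vector, rad) and "tvec" (3), from world to camera coordinates, as OpenCV has them. Camera axes: x right, y down, z forward; pixel columns grow to the right and rows downward; lengths in mm; the calibration is good to about 2 mm. A picture is of the moment at which its call begins: read the wrist's pose just before it. get_calibration takes no time and is no camera call; for the wrist camera it gives the pose at the moment of the call.
- ctrl.close_job(): hands the job in, once; it reports no verdict.
Trained networks look in the newest picture that a camera, given by its name, has taken for a name from the list of things; names that differ only in an ending like _2 or _b are one class to them, and where a whole thing is asked for, a point or a joint stands for the part that bears it (a point fixed in the world has none). Each returns a list of dicts, best first, with "score" (0 to 1); they miss things now and then, are a little off and sometimes report something else, mostly with a low value. They report only what shows in the picture. A call takes as long as a camera call. They do not tell look-alikes from the thing itself.
- masks_of(camera, thing): "pixels" (400x640 bool, what is visible of it) and "location" ([column, row] in pixels, amid what is visible of it).
The state is a dict: "t": time; "qpos": joint angles; "qvel": joint speeds; "joint_torque": joint torques, N m; "ee_pos": TCP position; "orientation": TCP orientation; "ft_force": force on the tool from outside, world axes, zero at the start; "moment": the same for the moment, N m; "width": finger opening in mm.
Only numpy, scipy, OpenCV 4.12 (cv2) and the standard library are available. Lean on these libraries where they do the work, as an engineer would, in place of code of your own. Each camera call takes 0.05 s, during which the arm holds its last target. There are 200 camera calls.

## Working session

There is one attempt and no reset: what is moved stays moved. The work goes in short steps, Python scripts to look and compute and a shell command to move; the robot and the scene stay as the last step left them, time stands still between calls to the robot, and variables do not carry over. Pictures are saved under pics/ and viewed, about 8 in all and at most 12, crops included, and the job is handed in when it is done.

```bash
mkdir -p pics; cat > h.py <<'E'
import numpy as np, cv2
from scipy.spatial.transform import Rotation as R
from workcell import get_obs, viewer, ctrl, masks_of
def cam(n):
    c=viewer.get_calibration(n); return c,R.from_rotvec(np.ravel(c['rvec'])).as_matrix(),np.ravel(c['tvec'])
def cloud(n,d,c=None):
    c,Rm,t=c or cam(n); v,u=np.mgrid[:400,:640]
    P=np.stack([(u-c['cx'])/c['fx']*d,(v-c['cy'])/c['fy']*d,d],-1)
    return (P-t)@Rm
def proj(n,p,c=None):
    c,Rm,t=c or cam(n); q=np.asarray(p)@Rm.T+t
    return np.stack([q[...,0]/q[...,2]*c['fx']+c['cx'],q[...,1]/q[...,2]*c['fy']+c['cy']],-1)
E
cat > a.py <<'E'
from h import *
ims=[]
for n in ['scene','top']:
    im,d=viewer.get_image(n); np.savez(f'pics/{n}0.npz',im=im,d=d); X=cloud(n,d)
    for th in ['headplate_mid','caul_mid','blank_mid','rack','neck_face']:
        for m in masks_of(n,th)[:4]:
            p=X[m['pixels']&(d>0)]
            print(n,th,round(m['score'],2),np.round(m['location']),m['pixels'].sum(),np.round(np.median(p,0)) if len(p) else None)
    ims.append(im); cv2.imwrite(f'pics/{n}0.png',im[...,::-1])
print(get_obs())
E
python3 a.py
```

```text
scene headplate_mid 0.66 [437. 122.] 647 [315. 505.  18.]
scene headplate_mid 0.65 [314. 200.] 317 [ 552. -105.   95.]
scene caul_mid 0.75 [185. 214.] 392 [ 400. -488.   17.]
scene caul_mid 0.61 [131. 218.] 278 [ 363. -666.   17.]
scene caul_mid 0.57 [246. 223.] 442 [ 570. -321.  123.]
scene blank_mid 0.89 [277. 209.] 341 [ 556. -215.  101.]
scene blank_mid 0.57 [246. 223.] 420 [ 569. -321.  123.]
scene rack 0.68 [281. 224.] 1558 [ 616. -226.  106.]
scene neck_face 0.72 [392. 215.] 3822 [663. 149.  38.]
scene neck_face 0.48 [283. 222.] 1779 [ 613. -215.  104.]
top headplate_mid 0.94 [328. 197.] 359 [ 549. -103.   92.]
top caul_mid 0.7 [459. 244.] 250 [ 364. -653.   16.]
top caul_mid 0.69 [382. 192.] 447 [ 549. -317.  106.]
top caul_mid 0.68 [419. 235.] 227 [ 397. -486.   16.]
top blank_mid 0.93 [354. 195.] 339 [ 547. -209.   94.]
top rack 0.59 [346. 184.] 923 [ 601. -179.   77.]
top rack 0.48 [354. 195.] 358 [ 550. -210.   94.]
top neck_face 0.82 [269. 181.] 2330 [609. 159.  19.]
{'t': 0.6, 'qpos': array([ 1.26499122e+00,  4.23061760e-01,  1.62990531e+00, -3.22456120e-05,
        1.08859100e+00, -1.89886554e-02]), 'qvel': array([ 0.00034902, -0.00199108,  0.0007071 ,  0.00097732,  0.00085866,
       -0.00063739]), 'joint_torque': array([ 1.12315538e-03, -5.44290733e+01, -2.73936135e+01,  6.44742837e-02,
        1.70489762e-02, -1.95668531e-05]), 'ee_pos': array([176.78559888, 599.46239057, 222.69686627]), 'orientation': array([2.51610326e+00, 1.88117245e+00, 7.02983726e-05]), 'ft_force': array([-1.04199751,  0.26457484, -0.28254208]), 'moment': array([ 0.03023518, -0.01112261, -0.00108602]), 'width': 87.70107145144702}
```

```bash
python3 - <<'E'
import cv2,numpy as np
a=cv2.imread('pics/top0.png');b=cv2.imread('pics/scene0.png')
x=cv2.resize(a[100:300,150:490],(800,470),interpolation=cv2.INTER_CUBIC)
cv2.imwrite('pics/t1.png',x)
x=cv2.resize(b[90:290,100:500],(800,400),interpolation=cv2.INTER_CUBIC)
cv2.imwrite('pics/s1.png',x)
E
```

```text
(no output)
```

View pics/t1.png

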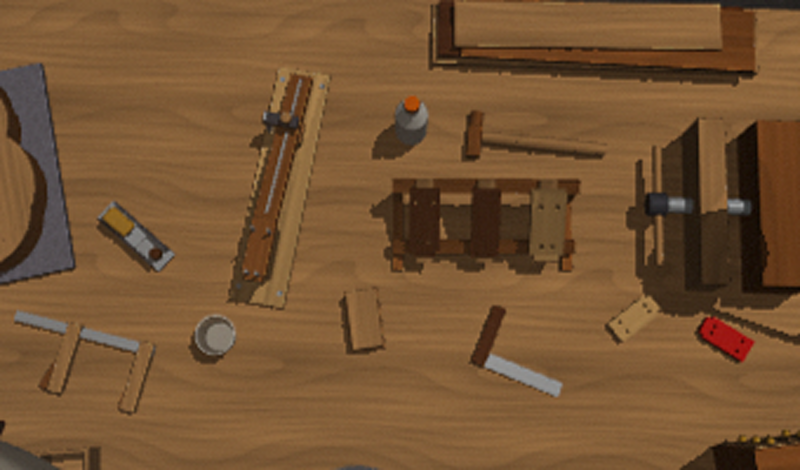

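View pics/s1.png

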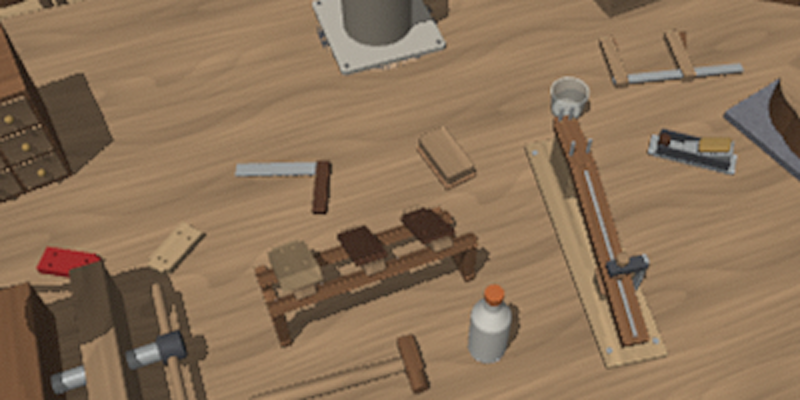

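```bash
cat > b.py <<'E'
from h import *
z=np.load('pics/top0.npz');d=z['d'];im=z['im'];X=cloud('top',d)
z2=np.load('pics/scene0.npz');X2=cloud('scene',z2['d'])
for nm,c in [('p1',(549,-103)),('p2',(547,-209)),('p3',(549,-317))]:
  for n,Y in (('top',X),('scene',X2)):
    m=(abs(Y[...,0]-c[0]-8)<85)&(abs(Y[...,1]-c[1])<45)&(Y[...,2]>55)
    p=Y[m]; 
    for _ in range(4):
        A=np.c_[p[:,:2]-c,np.ones(len(p))];s=np.linalg.lstsq(A,p[:,2],rcond=None)[0];r=p[:,2]-A@s;p=p[abs(r)<max(4,1.5*r.std())]
    th=np.degrees(np.arctan(np.hypot(*s[:2])))
    rc=cv2.minAreaRect(p[:,:2].astype(np.float32))
    print(nm,n,len(p),'slope',np.round(s,2),round(th,1),'dir',np.degrees(np.arctan2(s[1],s[0])).round(1),'rms',r.std().round(1),'rect',np.round(rc[0]),np.round(rc[1]),round(rc[2],1),'mean',p.mean(0).round(), 'z',p[:,2].min().round(),p[:,2].max().round())
for n,Y in (('top',X),('scene',X2)):
    m=(Y[...,2]>60)&(Y[...,2]<175)&(Y[...,1]>30)&(Y[...,1]<300)&(Y[...,0]>350)&(Y[...,0]<800)
    p=Y[m];rc=cv2.minAreaRect(p[:,:2].astype(np.float32));print('neck',n,len(p),rc)
    q=p[(p[:,2]>100)&(p[:,2]<118)]; 
    print(np.round(q[np.argsort(q[:,0])][::max(1,len(q)//30)]))
E
python3 b.py
```

```text
p1 top 265 slope [5.800e-01 9.000e-02 9.171e+01] 30.3 dir 8.7 rms 3.5 rect [ 550. -112.] [134.  70.] 2.0 mean [ 554. -103.   95.] z 56.0 129.0
p1 scene 356 slope [4.60e-01 1.00e-02 8.95e+01] 24.8 dir 1.5 rms 6.5 rect [ 553. -103.] [ 89. 136.] 89.6 mean [ 568. -105.   98.] z 55.0 129.0
p2 top 295 slope [5.800e-01 3.000e-02 9.195e+01] 30.2 dir 2.9 rms 5.0 rect [ 554. -211.] [ 62. 133.] 81.8 mean [ 547. -209.   93.] z 55.0 135.0
p2 scene 347 slope [ 4.400e-01 -3.000e-02  8.976e+01] 23.6 dir -3.8 rms 6.8 rect [ 557. -210.] [134.  88.] 1.4 mean [ 572. -212.  100.] z 56.0 130.0
p3 top 330 slope [ 5.2000e-01 -5.0000e-02  1.0345e+02] 27.5 dir -5.3 rms 5.8 rect [ 555. -318.] [127.  62.] 2.0 mean [ 545. -318.  102.] z 65.0 137.0
p3 scene 499 slope [2.8000e-01 4.0000e-02 1.0126e+02] 16.0 dir 9.0 rms 9.8 rect [ 560. -321.] [138.  89.] 4.2 mean [ 579. -319.  109.] z 70.0 134.0
neck top 822 ((558.8658447265625, 188.04916381835938), (90.81671905517578, 429.9485168457031), 75.9708023071289)
[[433. 186. 112.]
 [438. 188. 105.]
 [445. 179. 115.]
 [450. 176. 106.]
 [456. 204. 114.]
 [461. 180. 115.]
 [
[... 459 characters left out ...]
 113.]
 [732. 145. 114.]]
neck scene 1409 ((556.3884887695312, 180.88079833984375), (65.329345703125, 409.14093017578125), 82.48110961914062)
[[431. 192. 108.]
 [442. 175. 112.]
 [447. 188. 112.]
 [453. 170. 110.]
 [459. 205. 107.]
 [465. 165. 104.]
 [470. 203. 110.]
 [475. 204. 110.]
 [482. 196. 115.]
 [487. 161. 110.]
 [492. 199. 110.]
 [498. 168. 104.]
 [506. 196. 111.]
 [513. 185. 113.]
 [518. 193. 116.]
 [523. 156. 101.]
 [528. 155. 113.]
 [533. 186. 110.]
 [538. 187. 110.]
 [543. 159. 108.]
 [547. 193. 113.]
 [552. 151. 106.]
 [556. 186. 105.]
 [560. 177. 103.]
 [565. 181. 108.]
 [571. 161. 103.]
 [574. 170. 103.]
 [581. 173. 104.]
 [594. 160. 101.]
 [724. 149. 113.]
 [732. 148. 113.]]
```

```bash
cat >> h.py <<'E'
def pose():
    o=get_obs(); return np.array(o['ee_pos']),R.from_rotvec(o['orientation']).as_matrix()
def tilt(yaw,pitch=0):
    # tool y axis at heading yaw (deg), raised by pitch (deg); x axis level, at yaw+90
    a,b=np.radians([yaw,pitch]); y=np.array([np.cos(a)*np.cos(b),np.sin(a)*np.cos(b),np.sin(b)])
    x=np.array([-np.sin(a),np.cos(a),0]); return np.stack([x,y,np.cross(x,y)],1)
def go(p,Rt):
    q,Rc=pose(); print('turn(deg,cur tool)',np.degrees(R.from_matrix(Rc.T@Rt).as_rotvec()).round(2),'shift cm cur',(Rc.T@(p-q)/10).round(3),'shift after turn',(Rt.T@(p-q)/10).round(3))
E
python3 - <<'E'
from h import *
c,Rm,t=cam('wrist'); q,Rc=pose()
print({k:c[k] for k in('fx','fy','cx','cy')}); print('cam in tool',Rc.T@(-Rm.T@t-q)); print('cam axes in tool',(Rc.T@Rm.T).round(3))
# neck outline direction using top-depth: mean y by x
for n in('top','scene'):
    z=np.load(f'pics/{n}0.npz');Y=cloud(n,z['d']);m=(Y[...,2]>95)&(Y[...,2]<122)&(Y[...,1]>120)&(Y[...,1]<230)&(Y[...,0]>400)&(Y[...,0]<580);p=Y[m]
    w=p[:,:2]-p[:,:2].mean(0);u=np.linalg.svd(w,full_matrices=False)[2][0];print(n,p.mean(0),p[:,0].min(),np.degrees(np.arctan2(u[1],u[0])))
go(np.array([470,185,330]),tilt(-12))
E
```

```text
{'fx': 290.4559957957547, 'fy': 290.4559957957547, 'cx': 313.46354698674565, 'cy': 195.49163161103286}
cam in tool [  -0.83607015  -77.12646795 -161.68477447]
cam axes in tool [[ 1.     0.001  0.   ]
 [-0.001  0.96   0.281]
 [ 0.    -0.281  0.96 ]]
top [506.34746434 180.67111998 108.76594406] 431.49390197761375 171.42330850889513
scene [511.11577979 176.48263959 108.68339291] 430.68076364128814 -8.275120839714518
turn(deg,cur tool) [ 0.   -0.   -4.43] shift cm cur [-31.458  39.849 -10.73 ] shift after turn [-34.444  37.298 -10.73 ]
```

```bash
python3 -m inch '[{"tx":-2.86,"ty":3.62,"tz":-0.98},{"tx":-2.86,"ty":3.62,"tz":-0.98},{"tx":-2.86,"ty":3.62,"tz":-0.98},{"tx":-2.86,"ty":3.62,"tz":-0.98},{"tx":-2.86,"ty":3.62,"tz":-0.98},{"tx":-2.86,"ty":3.62,"tz":-0.98},{"tx":-2.86,"ty":3.62,"tz":-0.98},{"tx":-2.86,"ty":3.62,"tz":-0.98},{"tx":-2.86,"ty":3.62,"tz":-0.98},{"tx":-2.86,"ty":3.62,"tz":-0.98},{"tx":-2.86,"ty":3.62,"tz":-0.98},{"az":4.4}]'
python3 -m inch '[{"tx":0}]'; cat > pic.py <<'E'
import sys
from h import *
n,f=sys.argv[1],sys.argv[2]; c=cam(n); q,Rc=pose(); im,d=viewer.get_image(n)
np.savez(f'pics/{f}.npz',im=im,d=d,q=q,Rc=Rc,Rm=c[1],t=c[2]); cv2.imwrite(f'pics/{f}.png',im[...,::-1]); print(q,Rc.round(3))
E
python3 pic.py wrist w1
```

```text
[176.78559888 599.46239057 222.69686627] [[ 0.283  0.959  0.   ]
 [ 0.959 -0.283  0.   ]
 [ 0.     0.    -1.   ]]$[0]: bad value
$[0]: bad value
```

View pics/w1.png

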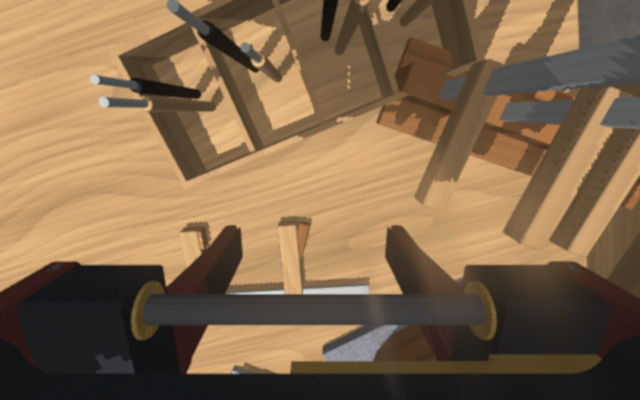

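```bash
python3 -m inch '[{"tx":-2.86,"ty":3.62,"tz":-0.98,"ax":0,"ay":0,"az":0,"jaw":1},{"tx":-2.86,"ty":3.62,"tz":-0.98,"ax":0,"ay":0,"az":0,"jaw":1},{"tx":-2.86,"ty":3.62,"tz":-0.98,"ax":0,"ay":0,"az":0,"jaw":1},{"tx":-2.86,"ty":3.62,"tz":-0.98,"ax":0,"ay":0,"az":0,"jaw":1},{"tx":-2.86,"ty":3.62,"tz":-0.98,"ax":0,"ay":0,"az":0,"jaw":1},{"tx":-2.86,"ty":3.62,"tz":-0.98,"ax":0,"ay":0,"az":0,"jaw":1},{"tx":-2.86,"ty":3.62,"tz":-0.98,"ax":0,"ay":0,"az":0,"jaw":1},{"tx":-2.86,"ty":3.62,"tz":-0.98,"ax":0,"ay":0,"az":0,"jaw":1},{"tx":-2.86,"ty":3.62,"tz":-0.98,"ax":0,"ay":0,"az":0,"jaw":1},{"tx":-2.86,"ty":3.62,"tz":-0.98,"ax":0,"ay":0,"az":0,"jaw":1},{"tx":-2.86,"ty":3.62,"tz":-0.98,"ax":0,"ay":0,"az":-8,"jaw":1},{"tx":0,"ty":0,"tz":0,"ax":0,"ay":0,"az":0,"jaw":1}]'
python3 pic.py wrist w2
```

```text
t: 2.15
ee_pos: [471.4, 183.3, 331.3]
orientation: [2.381, 2.048, 0.003]
ft_force: [-1.2, 0.6, 0.3]
width: 87.8
[471.35245819 183.2535661  331.3058896 ] [[ 0.15   0.989  0.002]
 [ 0.989 -0.15   0.   ]
 [ 0.001  0.002 -1.   ]]
```

View pics/w2.png

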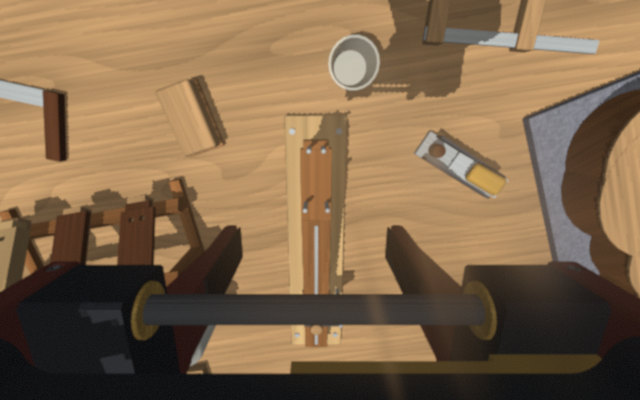

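```bash
cat >> h.py <<'E'
def ray(f,uv,z):
    # pixel -> world at height z, from saved wrist shot
    s=np.load(f'pics/{f}.npz') if isinstance(f,str) else f
    c=viewer.get_calibration('wrist'); uv=np.atleast_2d(uv).astype(float)
    v=np.c_[(uv[:,0]-c['cx'])/c['fx'],(uv[:,1]-c['cy'])/c['fy'],np.ones(len(uv))]@s['Rm']; o=-s['Rm'].T@s['t']
    return o+v*((z-o[2])/v[:,2])[:,None]
E
python3 - <<'E'
from h import *
p=ray('w2',[[309,149],[323,149],[305,209],[329,209]],142);print(p.round(1)); print(p.mean(0))
m=p.mean(0); a=np.degrees(np.arctan2(*(p[2:].mean(0)-p[:2].mean(0))[1::-1]));print(a)
s=np.load('pics/w2.npz'); Y=cloud('wrist',s['d'],(viewer.get_calibration('wrist'),s['Rm'],s['t'])); print(Y[180,312:322].round())
im=s['im'];cv2.imwrite('pics/c1.png',cv2.resize(im[100:330,270:370],None,fx=3,fy=3,interpolation=2)[...,::-1])
yaw=np.radians(a);go(np.array([m[0]+15,m[1]-2,200]),tilt(a))
E
```

```text
[[438.3 182.1 142. ]
 [440.9 198.8 142. ]
 [512.9 165.4 142. ]
 [517.5 195.7 142. ]]
[477.40943137 185.47905829 142.        ]
-7.47040273057683
[[484. 179. 110.]
 [484. 180. 111.]
 [485. 181. 109.]
 [485. 183. 110.]
 [485. 184. 110.]
 [485. 185. 109.]
 [485. 187. 110.]
 [485. 188. 111.]
 [486. 189. 110.]
 [486. 191. 109.]]
turn(deg,cur tool) [ 0.02 -0.03 -1.2 ] shift cm cur [ 0.249  2.202 13.071] shift after turn [ 0.209  2.212 13.07 ]
```

```bash
python3 -m inch '[{"tx":0.1,"ty":0.7,"tz":4.4,"ax":0,"ay":0,"az":-1,"jaw":1},{"tx":0.1,"ty":0.7,"tz":4.4,"ax":0,"ay":0,"az":0,"jaw":1},{"tx":0,"ty":0.7,"tz":4.3,"ax":0,"ay":0,"az":0,"jaw":1},{"tx":0,"ty":0,"tz":0,"ax":0,"ay":0,"az":0,"jaw":1},{"tx":0,"ty":0,"tz":0,"ax":0,"ay":0,"az":0,"jaw":1}]'
python3 pic.py wrist w3; python3 -c "
import cv2;a=cv2.imread('pics/w3.png');cv2.imwrite('pics/c3.png',cv2.resize(a[110:270,230:400],None,fx=3.5,fy=3.5,interpolation=2))"
```

```text
t: 2.82
ee_pos: [490.8, 185.1, 200.6]
orientation: [2.36, 2.073, 0.001]
ft_force: [0.0, -0.1, 0.2]
width: 87.6
[490.84580257 185.12586751 200.59808884] [[ 0.129  0.992  0.001]
 [ 0.992 -0.129  0.   ]
 [ 0.001  0.001 -1.   ]]
```

View pics/c3.png

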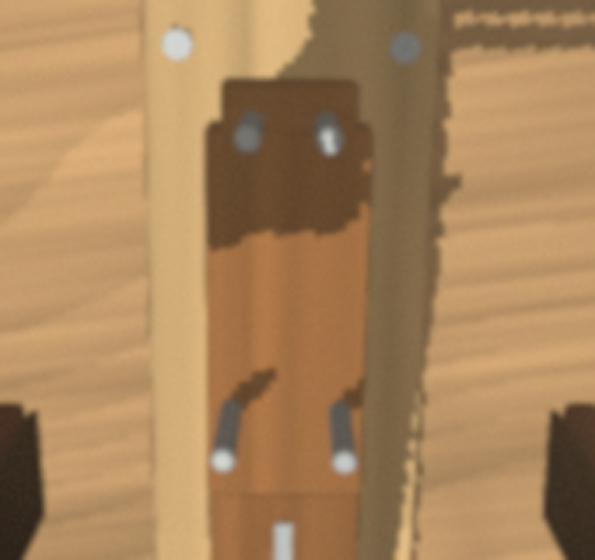

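```bash
cat >> h.py <<'E'
from scipy.optimize import least_squares
HOL=np.array([[-38,9],[-38,-9],[38,14.5],[38,-14.5]],float)
def fit(f,uv,h=None,pitch=0,n=0):
    """pattern in tool frame: returns (tx,ty) of the centre, yaw (about world-ish) relative to tool, with height tz=h (mm) along tool z"""
    s=np.load(f'pics/{f}.npz'); c=viewer.get_calibration('wrist')
    # camera in tool frame
    Rct=s['Rm']@s['Rc']; tct=s['t']+s['Rm']@s['q']
    def pr(v):
        a=v[2]; X=np.c_[v[0]+HOL[:,1]*np.cos(a)-HOL[:,0]*np.sin(a), v[1]+HOL[:,0]*np.cos(a)+HOL[:,1]*np.sin(a), np.full(4,v[3] if h is None else h)]
        q=X@Rct.T+tct; return np.c_[q[:,0]/q[:,2]*c['fx']+c['cx'],q[:,1]/q[:,2]*c['fy']+c['cy']]
    r=least_squares(lambda v:(pr(v)-uv).ravel(),[0,0,0]+([60] if h is None else []))
    print(f,'tool x,y mm',r.x[:2].round(2),'turn about tool z deg',np.degrees(r.x[2]).round(2),'h',r.x[3:], 'res px',r.fun.reshape(-1,2).round(2).tolist()); return r.x
E
python3 - <<'E'
from h import *
g=cv2.cvtColor(np.load('pics/w3.npz')['im'],cv2.COLOR_RGB2GRAY)
c=np.array([[331,140],[247,138],[344,462],[223,461]]);uv=(c+.5)/3.5-.5+[230,110];print(uv.round(1))
fit('w3',uv,58.5); v=fit('w3',uv)
# blank p1 plan: plate centre approx
u=tilt(0,35);pc=np.array([553,-104,92]);
go(pc-u[:,2]*58.5-u[:,1]*(-15)*1,u)
E
```

```text
[[324.2 149.6]
 [300.2 149.1]
 [327.9 241.6]
 [293.4 241.4]]
w3 tool x,y mm [ -2.39 -11.14] turn about tool z deg 0.98 h [] res px [[-0.09, -0.07], [0.06, 0.07], [0.24, 0.15], [-0.2, -0.14]]
w3 tool x,y mm [ -2.39 -11.1 ] turn about tool z deg 0.98 h [58.6410906] res px [[-0.1, -0.05], [0.07, 0.1], [0.23, 0.12], [-0.19, -0.17]]
turn(deg,cur tool) [-34.83   2.21  -7.2 ] shift cm cur [-28.156   7.727   5.25 ] shift after turn [-28.914   0.288   6.632]
```

```bash
python3 -m inch '[{"tx":-5.63,"ty":1.54,"tz":0,"ax":0,"ay":0,"az":0,"jaw":1},{"tx":-5.63,"ty":1.54,"tz":0,"ax":0,"ay":0,"az":0,"jaw":1},{"tx":-5.63,"ty":1.54,"tz":1.3,"ax":0,"ay":0,"az":0,"jaw":1},{"tx":-5.63,"ty":1.54,"tz":1.3,"ax":0,"ay":0,"az":0,"jaw":1},{"tx":-5.63,"ty":1.54,"tz":1.3,"ax":0,"ay":0,"az":0,"jaw":1},{"tx":0,"ty":0,"tz":1.3,"ax":-8.7,"ay":0.55,"az":-1.8,"jaw":1},{"tx":0,"ty":0,"tz":0,"ax":-8.7,"ay":0.55,"az":-1.8,"jaw":1},{"tx":0,"ty":0,"tz":0,"ax":-8.7,"ay":0.55,"az":-1.8,"jaw":1},{"tx":0,"ty":0,"tz":0,"ax":-8.7,"ay":0.55,"az":-1.8,"jaw":1},{"tx":0,"ty":0,"tz":0,"ax":0,"ay":0,"az":0,"jaw":1},{"tx":0,"ty":0,"tz":0,"ax":0,"ay":0,"az":0,"jaw":1}]'
python3 pic.py wrist w4; python3 -c "
import cv2;a=cv2.imread('pics/w4.png');cv2.imwrite('pics/c4.png',cv2.resize(a[90:290,200:428],None,fx=3,fy=3,interpolation=2))"
```

```text
t: 4.25
ee_pos: [539.3, -93.5, 159.7]
orientation: [1.95, 1.917, 0.518]
ft_force: [0.3, 0.0, 0.4]
width: 87.9
[539.2562723  -93.5019337  159.71985242] [[ 0.014  0.869  0.494]
 [ 1.    -0.018  0.002]
 [ 0.011  0.494 -0.869]]
```

View pics/c4.png

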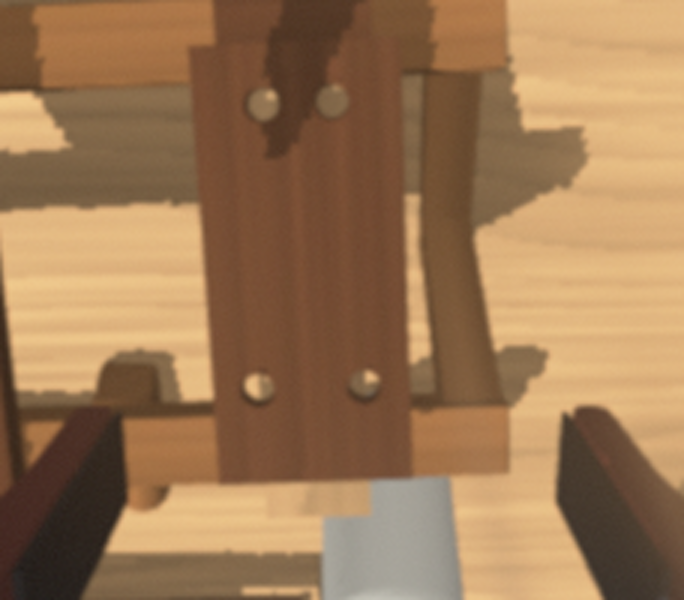

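```bash
cat >> h.py <<'E'
def fitw(f,uv,pitch,zoff=0,free=False):
    """plate pose in world: returns centre of hole pattern, yaw; holes in plane tilted by pitch about level axis; uses range from pattern size"""
    s=np.load(f'pics/{f}.npz'); c=(viewer.get_calibration('wrist'),s['Rm'],s['t'])
    def pr(v):
        u=tilt(v[3],v[4] if free else pitch); return proj('wrist',v[:3]+HOL[:,1:]*u[:,0]+HOL[:,:1]*u[:,1],c)
    p0=s['q']+s['Rc'][:,2]*60
    r=least_squares(lambda v:(pr(v)-uv).ravel(),[*p0,0]+([pitch] if free else []),x_scale=[10,10,10,3]+([3] if free else []))
    print(f,'centre',r.x[:3].round(2),'yaw',r.x[3:].round(2),'res',r.fun.reshape(-1,2).round(2).tolist()); return r.x
E
python3 - <<'E'
from h import *
c=np.array([[332,101],[263,105],[365,384],[258,387]]);uv=(c+.5)/3-.5+[200,90]
v=fitw('w4',uv,35);fitw('w4',uv,35,free=True)
c3=np.array([[331,140],[247,138],[344,462],[223,461]]);uv3=(c3+.5)/3.5-.5+[230,110]
fitw('w3',uv3,0)
s=np.load('pics/w4.npz');Y=cloud('wrist',s['d'],(viewer.get_calibration('wrist'),s['Rm'],s['t']))
q=Y[130:205,275:325].reshape(-1,3);A=np.c_[q[:,:2]-v[:2],np.ones(len(q))];k=np.linalg.lstsq(A,q[:,2],rcond=None)[0];print('depth plane',k,np.degrees(np.arctan(np.hypot(*k[:2]))),np.degrees(np.arctan2(k[1],k[0])))
E
```

```text
w4 centre [ 546.59 -103.33   86.52] yaw [1.7] res [[0.03, 0.11], [-0.03, -0.23], [-0.36, -0.06], [0.36, 0.19]]
w4 centre [ 547.04 -103.4    85.27] yaw [ 2.04 39.56] res [[-0.17, 0.05], [0.2, -0.18], [-0.25, -0.13], [0.22, 0.26]]
w3 centre [479.56 184.22 141.99] yaw [-8.4] res [[-0.1, -0.05], [0.07, 0.1], [0.23, 0.11], [-0.19, -0.17]]
depth plane [2.31898788e-01 5.18204484e-02 8.85007297e+01] 13.366628766361499 12.596453271509098
```

```bash
python3 - <<'E'
from h import *
s=np.load('pics/w4.npz');d=s['d'];c=viewer.get_calibration('wrist')
v,u=np.mgrid[112:245,280:325];dd=d[112:245,280:325];ok=(dd>0)
for _ in range(3):
    A=np.c_[u[ok],v[ok],np.ones(ok.sum())];k=np.linalg.lstsq(A,1/dd[ok],rcond=None)[0];r=1/(u*k[0]+v*k[1]+k[2])-dd;ok&=abs(r)<2.5*r[ok].std();
print(ok.sum(),r[ok].std())
n=np.array([k[0]*c['fx'],k[1]*c['fy'],k[2]+k[0]*c['cx']+k[1]*c['cy']]);D=1/np.linalg.norm(n);n=n*D
nw=s['Rm'].T@n;o=-s['Rm'].T@s['t'];print('normal',nw,'tilt',np.degrees(np.arccos(abs(nw[2]))),'heading',np.degrees(np.arctan2(nw[1],nw[0])))
x=np.array([546.59,-103.33]);print('z at centre',o[2]+(D-nw[:2]@(x-o[:2]))/nw[2])
print('rows depth',[float(np.median(d[r,285:320]).round(1)) for r in range(110,250,15)])
E
```

```text
5575 0.646393036251433
normal [ 0.57403689  0.01702943 -0.81865234] tilt 35.04988579685396 heading 1.6992431356734483
z at centre 90.40187870132479
rows depth [221.10000610351562, 227.3000030517578, 225.3000030517578, 227.89999389648438, 229.6999969482422, 232.0, 234.60000610351562, 237.0, 239.10000610351562, 241.8000030517578]
```

```bash
cat > g.py <<'E'
from h import *
s=np.load('pics/w4.npz');o=-s['Rm'].T@s['t'];v=np.array([546.59,-103.33,86.52])-o
n=tilt(1.7,35)[:,2];P0=np.array([546.59,-103.33,90.40]);P=o+v*((P0-o)@n)/(v@n);print('top centre',P)
go(P+n*(3+15),tilt(1.7,35))
E
python3 g.py
```

```text
top centre [ 544.47473447 -103.19267889   88.92237954]
turn(deg,cur tool) [-5.38  0.82 -2.44] shift cm cur [-1.003 -2.843  8.178] shift after turn [-0.98  -3.639  7.859]
```

```bash
python3 -m inch '[{"tx":0,"ty":0,"tz":0,"ax":-5.4,"ay":0.8,"az":-2.4,"jaw":1},{"tx":-0.98,"ty":-3.64,"tz":0,"ax":0,"ay":0,"az":0,"jaw":1},{"tx":0,"ty":0,"tz":3,"ax":0,"ay":0,"az":0,"jaw":1},{"tx":0,"ty":0,"tz":0,"ax":0,"ay":0,"az":0,"jaw":1},{"tx":0,"ty":0,"tz":0,"ax":0,"ay":0,"az":0,"jaw":1}]'; python3 g.py
```

```text
t: 4.92
ee_pos: [536.9, -85.2, 149.6]
orientation: [1.898, 1.91, 0.498]
ft_force: [0.4, 0.1, -1.6]
width: 88.0
top centre [ 544.47473447 -103.19267889   88.92237954]
turn(deg,cur tool) [-3.98  2.54 -0.55] shift cm cur [-1.521 -2.38   7.429] shift after turn [-1.819 -2.904  7.171]
```

```bash
python3 -c "
from h import *
o=get_obs();print(o['qpos'].round(3),o['joint_torque'].round(1),pose()[1].round(3))"
```

```text
[-0.231  0.29   2.22   0.76   0.131 -2.539] [  0.1 -35.8 -17.7   0.2  -1.2   0. ] [[ 0.003  0.857  0.516]
 [ 0.999  0.014 -0.029]
 [-0.032  0.515 -0.856]]
```

```bash
cat > g.py <<'E'
from h import *
n=tilt(1.7,35)[:,2];P=np.array([544.47,-103.19,88.92])+3*n
u=tilt(1.7,22); go(P+u[:,2]*15,u); print(get_obs()['qpos'].round(2),get_obs()['ft_force'].round(1))
E
python3 g.py
```

```text
turn(deg,cur tool) [ 9.02  2.46 -0.83] shift cm cur [-1.525 -2.72   7.414] shift after turn [-1.819 -1.554  7.679]
[-0.23  0.29  2.22  0.76  0.13 -2.54] [ 0.4  0.1 -1.6]
```

```bash
python3 -m inch '[{"tx":0,"ty":0,"tz":0,"ax":4.5,"ay":1.2,"az":-0.4,"jaw":1},{"tx":0,"ty":0,"tz":0,"ax":4.5,"ay":1.2,"az":-0.4,"jaw":1},{"tx":-1.82,"ty":-1.55,"tz":2,"ax":0,"ay":0,"az":0,"jaw":1},{"tx":0,"ty":0,"tz":0,"ax":0,"ay":0,"az":0,"jaw":1},{"tx":0,"ty":0,"tz":0,"ax":0,"ay":0,"az":0,"jaw":1}]'; python3 g.py
```

```text
t: 5.55
ee_pos: [531.9, -101.4, 125.5]
orientation: [1.972, 2.027, 0.42]
ft_force: [-0.8, 0.8, -0.8]
width: 88.0
turn(deg,cur tool) [ 1.33 -0.01 -0.11] shift cm cur [-0.217 -0.271  5.652] shift after turn [-0.216 -0.14   5.656]
[-0.28  0.34  2.15  0.44  0.29 -2.28] [-0.8  0.8 -0.8]
```

```bash
python3 -m inch '[{"tx":-0.2,"ty":-0.14,"tz":1.5,"ax":1.3,"ay":0,"az":0,"jaw":1},{"tx":0,"ty":0,"tz":2,"ax":0,"ay":0,"az":0,"jaw":1},{"tx":0,"ty":0,"tz":1.6,"ax":0,"ay":0,"az":0,"jaw":1},{"tx":0,"ty":0,"tz":0.55,"ax":0,"ay":0,"az":0,"jaw":1},{"tx":0,"ty":0,"tz":0,"ax":0,"ay":0,"az":0,"jaw":1},{"tx":0,"ty":0,"tz":0,"ax":0,"ay":0,"az":0,"jaw":1}]'; python3 g.py
```

```text
t: 6.3
ee_pos: [552.4, -102.8, 72.6]
orientation: [1.984, 2.042, 0.399]
ft_force: [-0.2, 0.2, 0.6]
width: 87.8
turn(deg,cur tool) [ 0.06 -0.01 -0.06] shift cm cur [-0.019 -0.061 -0.017] shift after turn [-0.019 -0.061 -0.017]
[-0.27  0.48  2.11  0.54  0.22 -2.37] [-0.2  0.2  0.6]
```

Positioned. Close and lift along the plate normal a little.

```bash
python3 -m inch '[{"tx":0,"ty":0,"tz":0,"ax":0,"ay":0,"az":0,"jaw":0},{"tx":0,"ty":0,"tz":0,"ax":0,"ay":0,"az":0,"jaw":0},{"tx":0,"ty":0,"tz":0,"ax":0,"ay":0,"az":0,"jaw":0},{"tx":0,"ty":0,"tz":0,"ax":0,"ay":0,"az":0,"jaw":0},{"tx":0,"ty":0,"tz":0,"ax":0,"ay":0,"az":0,"jaw":0},{"tx":0,"ty":0,"tz":0,"ax":0,"ay":0,"az":0,"jaw":0},{"tx":0,"ty":0,"tz":0,"ax":0,"ay":0,"az":0,"jaw":0}]'; python3 g.py
```

```text
t: 7.18
ee_pos: [552.3, -102.9, 72.4]
orientation: [1.984, 2.041, 0.398]
ft_force: [-1.9, -0.2, 3.4]
width: 53.4
turn(deg,cur tool) [ 0.05 -0.01 -0.07] shift cm cur [-0.01  -0.041 -0.037] shift after turn [-0.01  -0.041 -0.037]
[-0.27  0.48  2.11  0.54  0.21 -2.37] [-1.9 -0.2  3.4]
```

```bash
python3 -m inch '[{"tx":0,"ty":-0.22,"tz":-1,"ax":0,"ay":0,"az":0,"jaw":0},{"tx":0,"ty":-0.55,"tz":-2.5,"ax":0,"ay":0,"az":0,"jaw":0},{"tx":0,"ty":-1,"tz":-4.5,"ax":0,"ay":0,"az":0,"jaw":0},{"tx":0,"ty":-1,"tz":-4.5,"ax":0,"ay":0,"az":0,"jaw":0},{"tx":0,"ty":0,"tz":0,"ax":0,"ay":0,"az":0,"jaw":0},{"tx":0,"ty":0,"tz":0,"ax":0,"ay":0,"az":0,"jaw":0}]'; cat > g2.py <<'E'
from h import *
import sys
p=float(sys.argv[1]);z=float(sys.argv[2])
# pins centre at top level; plate centre in tool: along z -15
u=tilt(-8.4,p); go(np.array([479.56,184.22,z])+u[:,2]*15,u); print(get_obs()['qpos'].round(2),get_obs()['ft_force'].round(1),get_obs()['width'])
E
python3 g2.py -13 200; python3 pic.py wrist w5
```

```text
t: 7.92
ee_pos: [479.8, -105.1, 177.7]
orientation: [1.984, 2.041, 0.398]
ft_force: [0.5, -0.6, -0.6]
width: 53.6
turn(deg,cur tool) [34.98 -0.83 10.15] shift cm cur [28.976  0.71  -0.527] shift after turn [28.613 -4.646  0.286]
[-0.32  0.17  2.2   0.32  0.42 -2.19] [ 0.5 -0.6 -0.6] 53.56021112078693
[ 479.84678718 -105.05764068  177.71797312] [[-0.028  0.926  0.376]
 [ 1.     0.026  0.011]
 [ 0.     0.376 -0.927]]
```

View pics/w5.png

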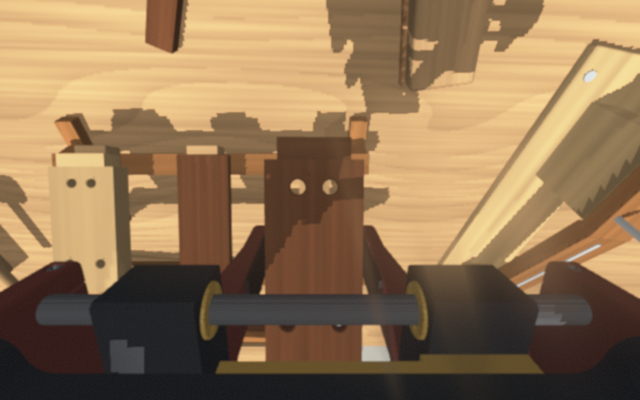

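```bash
cat > hand.py <<'E'
import sys
from h import *
f=sys.argv[1]; holes=np.array(eval(sys.argv[2]),float); box=eval(sys.argv[3])  # r0,r1,c0,c1 on plate
bright=sys.argv[4]=='b'
s=np.load(f'pics/{f}.npz');im=s['im'];d=s['d'];c=viewer.get_calibration('wrist')
g=cv2.cvtColor(im,cv2.COLOR_RGB2GRAY).astype(float)
out=[]
for h in holes:
    x,y=h.astype(int);w=g[y-11:y+12,x-11:x+12];vv,uu=np.mgrid[y-11:y+12,x-11:x+12]
    bg=np.median(w);k=np.clip((w-bg) if bright else (bg-w),0,None);k[k<0.3*k.max()]=0
    k*=((uu-x)**2+(vv-y)**2<100);out.append([(k*uu).sum()/k.sum(),(k*vv).sum()/k.sum()])
uv=np.array(out);print('holes',uv.round(2))
r0,r1,c0,c1=box;v,u=np.mgrid[r0:r1,c0:c1];dd=d[r0:r1,c0:c1];ok=dd>0
for _ in range(4):
    A=np.c_[u[ok],v[ok],np.ones(ok.sum())];k=np.linalg.lstsq(A,1/dd[ok],rcond=None)[0];r=1/(u*k[0]+v*k[1]+k[2])-dd;ok&=abs(r)<2*r[ok].std()+.3
dep=1/(uv@k[:2]+k[2]);pc=np.c_[(uv[:,0]-c['cx'])/c['fx']*dep,(uv[:,1]-c['cy'])/c['fy']*dep,dep]
n=np.array([k[0]*c['fx'],k[1]*c['fy'],k[2]+k[0]*c['cx']+k[1]*c['cy']]);n/=np.linalg.norm(n)
T=lambda p:((p-s['t'])@s['Rm']-s['q'])@s['Rc']
nt=s['Rc'].T@s['Rm'].T@n
print('rms',r[ok].std().round(2),'holes in tool',T(pc).round(2).tolist(),'dist',np.linalg.norm(pc[0]-pc[1]).round(2),'normal tool',nt.round(3),'pitch off',np.degrees(np.arctan2(nt[1],nt[2])).round(2),'roll',np.degrees(np.arctan2(nt[0],nt[2])).round(2))
yd=np.array([0,nt[2],-nt[1]]);print('pattern centre (top face) in tool',(T(pc).mean(0)+38*yd).round(2))
E
python3 hand.py w5 '[[330,186],[298,186]]' '(205,285,280,348)' b
```

```text
holes [[328.   186.11]
 [297.69 185.36]]
rms 0.59 holes in tool [[7.19, -38.25, -9.74], [-9.19, -38.63, -9.65]] dist 16.39 normal tool [0.    0.225 0.974] pitch off 12.97 roll 0.01
pattern centre (top face) in tool [ -1.    -1.41 -18.23]
```

```bash
python3 -m inch '[{"tx":0,"ty":0,"tz":-4,"ax":0,"ay":0,"az":0,"jaw":0},{"tx":4.5,"ty":0,"tz":-1,"ax":8.7,"ay":-0.2,"az":2.5,"jaw":0},{"tx":4.5,"ty":0,"tz":0,"ax":8.7,"ay":-0.2,"az":2.5,"jaw":0},{"tx":4.5,"ty":0,"tz":0,"ax":8.7,"ay":-0.2,"az":2.5,"jaw":0},{"tx":4.5,"ty":0,"tz":0,"ax":8.8,"ay":-0.2,"az":2.6,"jaw":0},{"tx":4.5,"ty":0,"tz":0,"ax":0,"ay":0,"az":0,"jaw":0},{"tx":0,"ty":0,"tz":0,"ax":0,"ay":0,"az":0,"jaw":0},{"tx":0,"ty":0,"tz":0,"ax":0,"ay":0,"az":0,"jaw":0}]'; python3 g2.py -13 200
```

```text
t: 8.98
ee_pos: [472.7, 111.1, 223.3]
orientation: [-2.24, -1.965, 0.184]
ft_force: [-1.4, 0.6, -0.3]
width: 53.8
turn(deg,cur tool) [ 1.63 -0.4   0.98] shift cm cur [7.308 0.155 3.911] shift after turn [7.337 0.141 3.855]
[ 0.16  0.31  1.82  0.07  1.2  -1.31] [-1.4  0.6 -0.3] 53.75036281156809
```

```bash
cat > g3.py <<'E'
from h import *
import sys
p,zt=map(float,sys.argv[1:3]); off=np.array(eval(sys.argv[3])); C=np.array([479.56,184.22])
if len(sys.argv)>4: C=np.array(eval(sys.argv[4]))
yaw=float(sys.argv[5]) if len(sys.argv)>5 else -8.4
u=tilt(yaw,p); go(np.array([*C,zt])-u@off,u); o=get_obs();print(o['qpos'].round(2),o['ft_force'].round(1),o['moment'].round(2),round(o['width'],1))
E
python3 -m inch '[{"tx":3.65,"ty":0,"tz":0,"ax":1.6,"ay":-0.4,"az":1,"jaw":0},{"tx":3.65,"ty":0,"tz":0,"ax":0,"ay":0,"az":0,"jaw":0},{"tx":0,"ty":0,"tz":3,"ax":0,"ay":0,"az":0,"jaw":0},{"tx":0,"ty":0,"tz":0,"ax":0,"ay":0,"az":0,"jaw":0},{"tx":0,"ty":0,"tz":0,"ax":0,"ay":0,"az":0,"jaw":0}]'; python3 g3.py -12.97 156 '[-.2,-1,-18.2]'
```

```text
t: 9.6
ee_pos: [477.2, 183.6, 196.3]
orientation: [-2.246, -1.933, 0.216]
ft_force: [-0.3, 0.4, -0.2]
width: 53.7
turn(deg,cur tool) [ 0.14 -0.09 -0.14] shift cm cur [0.105 1.208 5.704] shift after turn [0.111 1.222 5.701]
[ 0.29  0.39  1.78  0.1   1.18 -1.18] [-0.3  0.4 -0.2] [-0.03 -0.08 -0.  ] 53.7
```

```bash
python3 -m inch '[{"tx":0.11,"ty":0.6,"tz":2.8,"ax":0,"ay":0,"az":-0.1,"jaw":0},{"tx":0,"ty":0.6,"tz":2.6,"ax":0.1,"ay":0,"az":0,"jaw":0},{"tx":0,"ty":0,"tz":0,"ax":0,"ay":0,"az":0,"jaw":0},{"tx":0,"ty":0,"tz":0,"ax":0,"ay":0,"az":0,"jaw":0},{"tx":0,"ty":0,"tz":0,"ax":0,"ay":0,"az":0,"jaw":0}]'; python3 g3.py -12.97 156 '[-.2,-1,-18.2]'; python3 pic.py wrist w6;python3 hand.py w6 '[[330,186],[298,186]]' '(205,285,280,348)' b;  python3 -c "
import cv2;a=cv2.imread('pics/w6.png');cv2.imwrite('pics/c6.png',cv2.resize(a[130:345,260:370],None,fx=5,fy=2.7,interpolation=2));cv2.imwrite('pics/c6.png',cv2.resize(a[140:240,250:380],None,fx=6,fy=6,interpolation=2))"
```

```text
t: 10.22
ee_pos: [477.7, 185.9, 141.9]
orientation: [-2.243, -1.937, 0.215]
ft_force: [0.1, 0.5, 0.1]
width: 53.5
turn(deg,cur tool) [ 0.17 -0.14  0.03] shift cm cur [-0.119 -0.019  0.398] shift after turn [-0.118 -0.018  0.398]
[ 0.29  0.46  1.81  0.11  1.07 -1.2 ] [0.1 0.5 0.1] [-0.03 -0.02 -0.03] 53.5
[477.74117585 185.88078874 141.87961095] [[ 0.146  0.965 -0.219]
 [ 0.989 -0.142  0.035]
 [ 0.002 -0.222 -0.975]]
holes [[327.51 184.18]
 [297.29 183.65]]
rms 0.6 holes in tool [[6.79, -38.95, -9.15], [-9.55, -39.22, -9.1]] dist 16.34 normal tool [-0.001  0.226  0.974] pitch off 13.04 roll -0.04
pattern centre (top face) in tool [ -1.38  -2.06 -17.7 ]
```

View pics/c6.png

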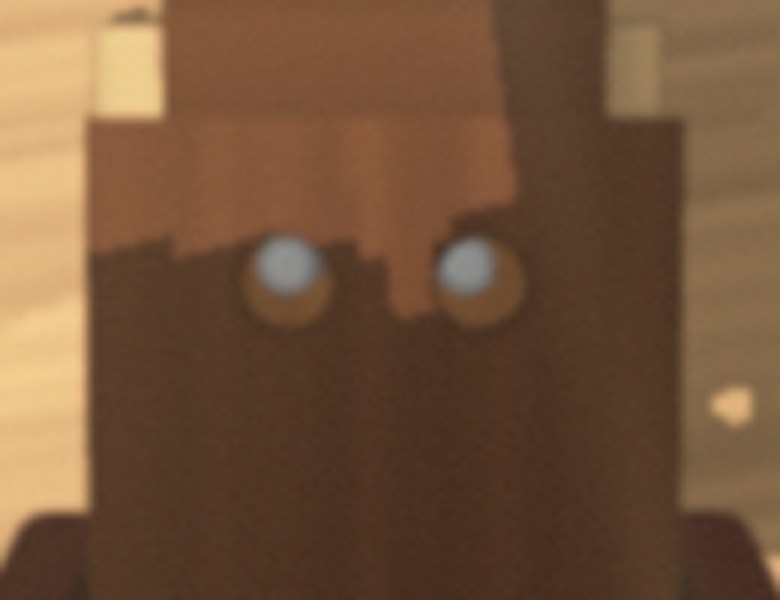

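```bash
cat > chk.py <<'E'
from h import *
import sys
f=sys.argv[1];s=np.load(f'pics/{f}.npz');H,Pn=np.array(eval(sys.argv[2])),np.array(eval(sys.argv[3]))  # px
ztop,zp=float(sys.argv[4]),float(sys.argv[5])
h=ray(f,H,ztop);p=ray(f,Pn,zp);print('hole sp',np.linalg.norm(h[0]-h[1]).round(2),'pin sp',np.linalg.norm(p[0]-p[1]).round(2))
D=(p-h).mean(0);yaw=np.radians(-8.4);ex=np.array([np.cos(yaw),np.sin(yaw)]);ey=np.array([-ex[1],ex[0]])
print('move plate along neck x',(D[:2]@ex).round(2),'neck y',(D[:2]@ey).round(2),'pins',p.round(1).tolist(),'holes',h.round(1).tolist())
E
python3 - <<'E'
from h import *
s=np.load('pics/w6.npz');u=s['Rc'];print('top z',(s['q']+u@np.array([-.2,-1.4,-18.1]))[2])
f=lambda a:((np.array(a)+.5)/6-.5+[250,140]).round(2).tolist()
print(f([[480,283],[288,283]]),f([[466,267],[290,266]]))
E
python3 chk.py w6 '[[329.58,186.75],[297.58,186.75]]' '[[327.25,184.08],[297.92,183.92]]' 160 142
```

```text
top z 159.83924043476057
[[329.58, 186.75], [297.58, 186.75]] [[327.25, 184.08], [297.92, 183.92]]
hole sp 17.25 pin sp 17.62
move plate along neck x -1.1 neck y -0.55 pins [[443.6, 198.5, 142.0], [440.9, 181.1, 142.0]] holes [[444.7, 198.7, 160.0], [442.2, 181.6, 160.0]]
```

```bash
python3 -m inch '[{"tx":-0.06,"ty":0.115,"tz":1.0,"ax":0,"ay":0,"az":0,"jaw":0},{"tx":0,"ty":0,"tz":0,"ax":0,"ay":0,"az":0,"jaw":0},{"tx":0,"ty":0,"tz":0,"ax":0,"ay":0,"az":0,"jaw":0},{"tx":0,"ty":0,"tz":0,"ax":0,"ay":0,"az":0,"jaw":0}]'; python3 g3.py -12.97 150 '[-.2,-1.4,-18.2]'; python3 pic.py wrist w7;  python3 -c "
import cv2;a=cv2.imread('pics/w7.png');cv2.imwrite('pics/c7.png',cv2.resize(a[150:225,270:355],None,fx=8,fy=8,interpolation=2))"
```

```text
t: 10.78
ee_pos: [475.7, 185.4, 130.6]
orientation: [-2.242, -1.936, 0.218]
ft_force: [0.6, -0.2, 0.3]
width: 53.7
turn(deg,cur tool) [ 0.04 -0.08  0.04] shift cm cur [-0.043  0.097 -0.165] shift after turn [-0.043  0.097 -0.165]
[ 0.29  0.48  1.82  0.11  1.05 -1.2 ] [ 0.6 -0.2  0.3] [-0.08 -0.07 -0.06] 53.7
[475.6569265  185.43808219 130.55766455] [[ 0.146  0.964 -0.221]
 [ 0.989 -0.142  0.034]
 [ 0.001 -0.224 -0.975]]
```

View pics/c7.png

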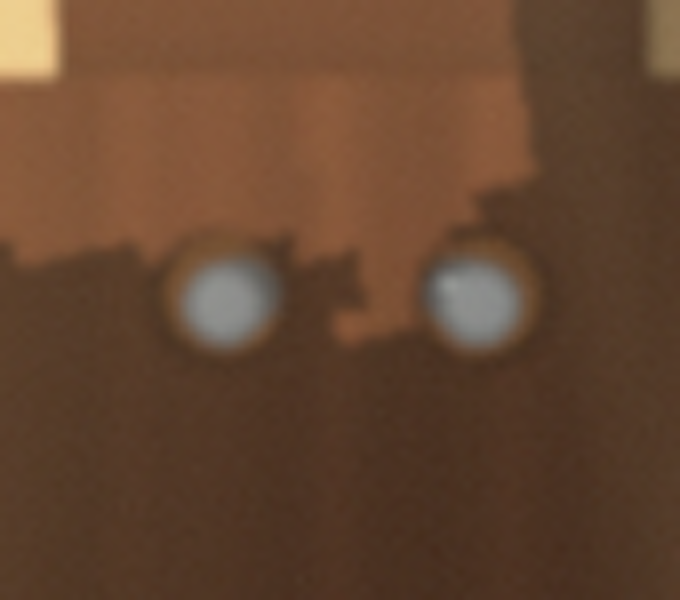

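```bash
python3 - <<'E'
import numpy as np
f=lambda a:((np.array(a)+.5)/8-.5+[270,150]).round(2).tolist()
print(f([[481,296],[223,294]]),f([[475,303],[225,305]]))
E
python3 chk.py w7 '[[329.69,186.56],[297.44,186.31]]' '[[328.94,187.44],[297.69,187.69]]' 148.5 142
```

```text
[[329.69, 186.56], [297.44, 186.31]] [[328.94, 187.44], [297.69, 187.69]]
hole sp 17.41 pin sp 17.58
move plate along neck x 0.82 neck y -0.13 pins [[443.2, 198.2, 142.0], [440.8, 180.8, 142.0]] holes [[442.6, 198.3, 148.5], [439.9, 181.1, 148.5]]
```

```bash
python3 -m inch '[{"tx":-0.01,"ty":0.068,"tz":-0.015,"ax":0,"ay":0,"az":0,"jaw":0},{"tx":0,"ty":0,"tz":0,"ax":0,"ay":0,"az":0,"jaw":0},{"tx":0,"ty":0,"tz":0,"ax":0,"ay":0,"az":0,"jaw":0},{"tx":0,"ty":0,"tz":0,"ax":0,"ay":0,"az":0,"jaw":0}]'; python3 g3.py -12.97 150 '[-.2,-1.4,-18.2]'
```

```text
t: 11.32
ee_pos: [476.3, 185.2, 130.5]
orientation: [-2.242, -1.936, 0.218]
ft_force: [0.8, 0.1, -0.4]
width: 53.7
turn(deg,cur tool) [ 0.04 -0.08  0.03] shift cm cur [-0.027  0.032 -0.152] shift after turn [-0.027  0.032 -0.152]
[ 0.29  0.48  1.81  0.11  1.05 -1.2 ] [ 0.8  0.1 -0.4] [-0.07 -0.05 -0.01] 53.7
```

Moved as intended. Start down gently.

```bash
python3 -m inch '[{"tx":0,"ty":0.067,"tz":0.29,"ax":0,"ay":0,"az":0,"jaw":0},{"tx":0,"ty":0.067,"tz":0.29,"ax":0,"ay":0,"az":0,"jaw":0},{"tx":0,"ty":0,"tz":0,"ax":0,"ay":0,"az":0,"jaw":0},{"tx":0,"ty":0,"tz":0,"ax":0,"ay":0,"az":0,"jaw":0}]'; python3 g3.py -12.97 144 '[-.2,-1.4,-18.2]'
```

```text
t: 11.82
ee_pos: [476.2, 185.2, 124.5]
orientation: [-2.242, -1.936, 0.218]
ft_force: [0.3, 0.4, 0.5]
width: 53.5
turn(deg,cur tool) [ 0.03 -0.07  0.03] shift cm cur [-0.026  0.036 -0.154] shift after turn [-0.026  0.036 -0.154]
[ 0.29  0.49  1.82  0.11  1.04 -1.2 ] [0.3 0.4 0.5] [ 0.02 -0.13 -0.03] 53.5
```

```bash
python3 -m inch '[{"tx":0,"ty":0.09,"tz":0.39,"ax":0,"ay":0,"az":0,"jaw":0},{"tx":0,"ty":0.09,"tz":0.39,"ax":0,"ay":0,"az":0,"jaw":0},{"tx":0,"ty":0.09,"tz":0.39,"ax":0,"ay":0,"az":0,"jaw":0},{"tx":0,"ty":0.09,"tz":0.39,"ax":0,"ay":0,"az":0,"jaw":0},{"tx":0,"ty":0,"tz":0,"ax":0,"ay":0,"az":0,"jaw":0},{"tx":0,"ty":0,"tz":0,"ax":0,"ay":0,"az":0,"jaw":0}]'; python3 g3.py -12.97 128 '[-.2,-1.4,-18.2]'
python3 -m inch '[{"tx":0,"ty":0.09,"tz":0.39,"ax":0,"ay":0,"az":0,"jaw":0},{"tx":0,"ty":0.067,"tz":0.29,"ax":0,"ay":0,"az":0,"jaw":0},{"tx":0,"ty":0,"tz":0,"ax":0,"ay":0,"az":0,"jaw":0},{"tx":0,"ty":0,"tz":0,"ax":0,"ay":0,"az":0,"jaw":0}]'; python3 g3.py -12.97 121 '[-.2,-1.4,-18.2]'
```

```text
t: 12.58
ee_pos: [476.3, 185.2, 108.6]
orientation: [-2.242, -1.936, 0.218]
ft_force: [0.1, -0.2, 1.0]
width: 53.3
turn(deg,cur tool) [ 0.04 -0.08  0.04] shift cm cur [-0.031  0.031 -0.149] shift after turn [-0.031  0.031 -0.149]
[ 0.29  0.51  1.82  0.11  1.01 -1.21] [ 0.1 -0.2  1. ] [ 0.04 -0.15  0.04] 53.3
t: 13.08
ee_pos: [476.3, 185.2, 101.6]
orientation: [-2.242, -1.936, 0.218]
ft_force: [-0.7, -0.3, -0.6]
width: 53.5
turn(deg,cur tool) [ 0.04 -0.08  0.03] shift cm cur [-0.032  0.031 -0.149] shift after turn [-0.032  0.031 -0.149]
[ 0.29  0.52  1.83  0.11  1.   -1.21] [-0.7 -0.3 -0.6] [-0.01 -0.08  0.02] 53.5
```

Bottom at about 113.5 mm, no force. Feel for the face in 1 mm steps.

```bash
python3 -m inch '[{"tx":0,"ty":0.045,"tz":0.195,"ax":0,"ay":0,"az":0,"jaw":0},{"tx":0,"ty":0,"tz":0,"ax":0,"ay":0,"az":0,"jaw":0},{"tx":0,"ty":0,"tz":0,"ax":0,"ay":0,"az":0,"jaw":0}]'; python3 -m inch '[{"tx":0,"ty":0.022,"tz":0.0975,"ax":0,"ay":0,"az":0,"jaw":0},{"tx":0,"ty":0,"tz":0,"ax":0,"ay":0,"az":0,"jaw":0},{"tx":0,"ty":0,"tz":0,"ax":0,"ay":0,"az":0,"jaw":0}]'; python3 -m inch '[{"tx":0,"ty":0.015,"tz":0.06,"ax":0,"ay":0,"az":0,"jaw":0},{"tx":0,"ty":0,"tz":0,"ax":0,"ay":0,"az":0,"jaw":0},{"tx":0,"ty":0,"tz":0,"ax":0,"ay":0,"az":0,"jaw":0}]'
```

```text
t: 13.45
ee_pos: [476.3, 185.2, 99.6]
orientation: [-2.242, -1.936, 0.218]
ft_force: [-0.5, -0.1, -0.4]
width: 53.6
t: 13.82
ee_pos: [476.3, 185.2, 98.6]
orientation: [-2.242, -1.936, 0.218]
ft_force: [0.2, -0.2, 0.2]
width: 53.3
t: 14.2
ee_pos: [476.4, 185.2, 98.0]
orientation: [-2.242, -1.936, 0.218]
ft_force: [0.4, -0.2, -0.2]
width: 53.4
```

```bash
for i in 1 2 3; do python3 -m inch '[{"tx":0,"ty":0.015,"tz":0.06,"ax":0,"ay":0,"az":0,"jaw":0},{"tx":0,"ty":0,"tz":0,"ax":0,"ay":0,"az":0,"jaw":0},{"tx":0,"ty":0,"tz":0,"ax":0,"ay":0,"az":0,"jaw":0}]' | sed -n '2p;4p'; done
```

```text
ee_pos: [476.4, 185.2, 97.9]
ft_force: [-1.4, -0.7, 6.1]
ee_pos: [476.4, 185.2, 97.9]
ft_force: [-2.2, -1.0, 11.6]
ee_pos: [476.4, 185.2, 97.9]
ft_force: [-2.3, -1.7, 17.5]
```

```bash
python3 -m inch '[{"tx":0,"ty":-0.03,"tz":-0.12,"ax":0,"ay":0,"az":0,"jaw":0},{"tx":0,"ty":0,"tz":0,"ax":0,"ay":0,"az":0,"jaw":1},{"tx":0,"ty":0,"tz":0,"ax":0,"ay":0,"az":0,"jaw":1},{"tx":0,"ty":0,"tz":0,"ax":0,"ay":0,"az":0,"jaw":1},{"tx":0,"ty":0,"tz":0,"ax":0,"ay":0,"az":0,"jaw":1},{"tx":0,"ty":0,"tz":-2,"ax":0,"ay":0,"az":0,"jaw":1},{"tx":0,"ty":0,"tz":-4,"ax":0,"ay":0,"az":0,"jaw":1},{"tx":0,"ty":0,"tz":-5,"ax":0,"ay":0,"az":0,"jaw":1},{"tx":0,"ty":0,"tz":0,"ax":0,"ay":0,"az":0,"jaw":1},{"tx":0,"ty":0,"tz":0,"ax":0,"ay":0,"az":0,"jaw":1}]'; python3 pic.py wrist w8; python3 - <<'E'
from h import *
s=np.load('pics/w8.npz');Y=cloud('wrist',s['d'],(viewer.get_calibration('wrist'),s['Rm'],s['t']))
ex=np.array([np.cos(np.radians(-8.4)),np.sin(np.radians(-8.4))]);ey=np.array([-ex[1],ex[0]])
D=Y[...,:2]-[479.6,184.2];X=D@ex;V=D@ey
for a in range(-60,61,20):
    print(a,[round(float(np.median(Y[...,2][(abs(X-a)<6)&(abs(V-b)<4)&(s['d']>0)])),1) if ((abs(X-a)<6)&(abs(V-b)<4)).any() else None for b in(-22,0,22)])
E
```

```text
t: 16.58
ee_pos: [500.1, 181.3, 204.1]
orientation: [-2.242, -1.936, 0.219]
ft_force: [0.0, -0.5, 0.8]
width: 87.7
[500.11904812 181.3419879  204.07124997] [[ 0.146  0.964 -0.222]
 [ 0.989 -0.142  0.034]
 [ 0.001 -0.224 -0.975]]
-60 [115.9, 115.7, 115.6]
-40 [115.7, 115.8, 115.6]
-20 [115.6, 115.7, 115.7]
0 [115.6, 115.7, 115.6]
20 [319.4, 314.0, 314.1]
40 [115.5, 115.7, 115.7]
60 [115.8, 115.6, 115.7]
```

```bash
python3 -m inch '[{"tx":0,"ty":0,"tz":-4,"ax":-6.5,"ay":0,"az":0,"jaw":1},{"tx":0,"ty":0,"tz":-4,"ax":-6.5,"ay":0,"az":0,"jaw":1},{"tx":-6,"ty":1.4,"tz":0,"ax":0,"ay":0,"az":0,"jaw":1},{"tx":-6,"ty":1.4,"tz":0,"ax":0,"ay":0,"az":0,"jaw":1},{"tx":-6,"ty":1.4,"tz":0,"ax":0,"ay":0,"az":0,"jaw":1},{"tx":-6,"ty":1.4,"tz":0,"ax":0,"ay":0,"az":0,"jaw":1},{"tx":-6,"ty":1.4,"tz":0,"ax":0,"ay":0,"az":0,"jaw":1},{"tx":-6,"ty":1.4,"tz":0,"ax":0,"ay":0,"az":0,"jaw":1},{"tx":-6,"ty":1.4,"tz":0,"ax":0,"ay":0,"az":0,"jaw":1},{"tx":-6,"ty":1.4,"tz":0,"ax":0,"ay":0,"az":0,"jaw":1}]'; python3 -m inch '[{"tx":0,"ty":0,"tz":0,"ax":0,"ay":0,"az":10.5,"jaw":1},{"tx":0,"ty":0,"tz":0,"ax":0,"ay":0,"az":10.5,"jaw":1},{"tx":0,"ty":0,"tz":0,"ax":0,"ay":0,"az":10.5,"jaw":1},{"tx":0,"ty":0,"tz":0,"ax":0,"ay":0,"az":10.5,"jaw":1},{"tx":0,"ty":0,"tz":0,"ax":0,"ay":0,"az":10.5,"jaw":1},{"tx":0,"ty":0,"tz":0,"ax":0,"ay":0,"az":10.5,"jaw":1},{"tx":0,"ty":0,"tz":0,"ax":0,"ay":0,"az":10.5,"jaw":1},{"tx":0,"ty":0,"tz":0,"ax":0,"ay":0,"az":10.5,"jaw":1},{"tx":0,"ty":0,"tz":0,"ax":0,"ay":0,"az":10.5,"jaw":1},{"tx":0,"ty":0,"tz":0,"ax":0,"ay":0,"az":10.5,"jaw":1},{"tx":0,"ty":0,"tz":0,"ax":0,"ay":0,"az":10.5,"jaw":1},{"tx":0,"ty":0,"tz":0,"ax":0,"ay":0,"az":10.5,"jaw":1}]'; python3 -m inch '[{"tx":0,"ty":0,"tz":0,"ax":0,"ay":0,"az":10.5,"jaw":1},{"tx":0,"ty":0,"tz":0,"ax":0,"ay":0,"az":10.5,"jaw":1},{"tx":0,"ty":0,"tz":0,"ax":0,"ay":0,"az":10.5,"jaw":1},{"tx":0,"ty":0,"tz":0,"ax":0,"ay":0,"az":10.5,"jaw":1},{"tx":0,"ty":0,"tz":0,"ax":0,"ay":0,"az":0,"jaw":1}]'
cat >> h.py <<'E'
def tiltf(yaw,p): return tilt(yaw,p)*np.array([-1,-1,1])
E
python3 - <<'E'
from h import *
# nominal: rack heading 1.7, caul mid = headplate centre line offset 216 along rack -y
ey=np.array([-np.sin(np.radians(1.7)),np.cos(np.radians(1.7)),0]);n=tilt(1.7,35)[:,2]
Pb=np.array([544.47,-103.19,88.92])+6*n; Pc=Pb-216*ey-22*n; print('nominal caul top',Pc)
u=tiltf(1.7,35); go(Pc-u[:,2]*70-u[:,1]*-11,u); print(get_obs()['qpos'].round(2))
E
```

```text
t: 17.88
ee_pos: [553.9, -313.2, 280.7]
orientation: [-2.375, -2.051, -0.002]
ft_force: [1.0, -0.1, 0.9]
width: 88.0
t: 19.38
ee_pos: [553.9, -311.1, 280.5]
orientation: [-2.903, 1.194, 0.004]
ft_force: [-0.7, -0.9, 0.0]
width: 87.9
t: 20.0
ee_pos: [554.0, -311.2, 280.9]
orientation: [-2.292, 2.147, 0.005]
ft_force: [0.1, -0.3, 0.3]
width: 87.8
nominal caul top [ 541.704725   -319.36718352  102.02643271]
turn(deg,cur tool) [35.06  0.78  1.91] shift cm cur [ 0.595  6.183 12.788] shift after turn [ 0.777 12.389  6.93 ]
[-0.53  0.38  1.55  0.    1.21  0.97]
```

```bash
python3 -m inch '[{"tx":0.2,"ty":2.1,"tz":4.3,"ax":0,"ay":0,"az":0,"jaw":1},{"tx":0.2,"ty":2.1,"tz":4.3,"ax":0,"ay":0,"az":0,"jaw":1},{"tx":0.2,"ty":2,"tz":4.2,"ax":0,"ay":0,"az":0,"jaw":1},{"tx":0,"ty":0,"tz":0,"ax":7,"ay":0.15,"az":0.4,"jaw":1},{"tx":0,"ty":0,"tz":0,"ax":7,"ay":0.15,"az":0.4,"jaw":1},{"tx":0,"ty":0,"tz":0,"ax":7,"ay":0.15,"az":0.4,"jaw":1},{"tx":0,"ty":0,"tz":0,"ax":7,"ay":0.15,"az":0.4,"jaw":1},{"tx":0,"ty":0,"tz":0,"ax":7,"ay":0.15,"az":0.3,"jaw":1},{"tx":0,"ty":0,"tz":0,"ax":0,"ay":0,"az":0,"jaw":1},{"tx":0,"ty":0,"tz":0,"ax":0,"ay":0,"az":0,"jaw":1}]'; python3 pic.py wrist w9; python3 -c "
from h import *
print(get_obs()['qpos'].round(2))"
```

```text
t: 21.25
ee_pos: [494.2, -319.4, 154.0]
orientation: [-1.925, 1.858, -0.542]
ft_force: [-0.2, 0.2, 0.8]
width: 87.8
[ 494.24428977 -319.43420165  153.98763125] [[ 0.037 -0.841  0.541]
 [-0.999 -0.028  0.023]
 [-0.004 -0.541 -0.841]]
[-0.81  0.38  2.06  0.99  0.51 -0.11]
```

View pics/w9.png

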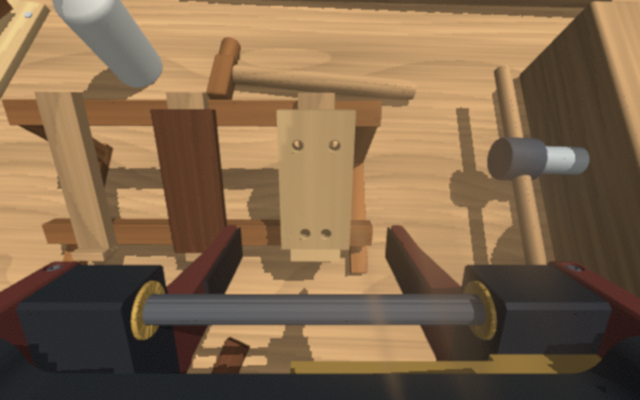

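```bash
cat > c9.py <<'E'
from h import *
s=np.load('pics/w9.npz');d=s['d'];c=viewer.get_calibration('wrist')
uv=np.array([[305,233],[326,233],[297,146],[335,146]],float)
v0=fitw('w9',uv,35)
v,u=np.mgrid[157:226,286:346];dd=d[157:226,286:346];ok=dd>0
for _ in range(4):
    A=np.c_[u[ok],v[ok],np.ones(ok.sum())];k=np.linalg.lstsq(A,1/dd[ok],rcond=None)[0];r=1/(u*k[0]+v*k[1]+k[2])-dd;ok&=abs(r)<2*r[ok].std()+.3
n=np.array([k[0]*c['fx'],k[1]*c['fy'],k[2]+k[0]*c['cx']+k[1]*c['cy']]);D=1/np.linalg.norm(n);n=n*D
nw=s['Rm'].T@n;o=-s['Rm'].T@s['t'];print(r[ok].std(),'tilt',np.degrees(np.arccos(-nw[2])),'heading',np.degrees(np.arctan2(nw[1],nw[0])))
q=v0[:3]-o;P=o+q*D/(nw@q);print('caul top centre',P)
# holes on plane
vv=np.c_[(uv[:,0]-c['cx'])/c['fx'],(uv[:,1]-c['cy'])/c['fy'],np.ones(4)]@s['Rm'];Q=o+vv*(D/(vv@nw))[:,None];print('spacings',np.linalg.norm(Q[0]-Q[1]),np.linalg.norm(Q[2]-Q[3]),np.linalg.norm(Q[:2].mean(0)-Q[2:].mean(0)),'mean',Q.mean(0))
np.save('caul.npy',Q.mean(0))
E
python3 c9.py; cat > g4.py <<'E'
from h import *
import sys
p,dist=map(float,sys.argv[1:3]);P=np.load('caul.npy')
u=tiltf(1.7,p);go(P+tilt(1.7,35)[:,2]*11+u[:,2]*dist,u);print(get_obs()['qpos'].round(2),get_obs()['ft_force'].round(1))
E
python3 g4.py 35 19; python3 g4.py 32.7 19
```

```text
w9 centre [ 542.39 -320.04  100.97] yaw [1.81] res [[0.21, 0.12], [-0.16, 0.22], [0.61, -0.22], [-0.65, -0.09]]
0.6351339684245424 tilt 35.052195059232616 heading 1.7789128326858976
caul top centre [ 541.99889816 -320.0503882   102.24333509]
spacings 18.221540123775544 29.837098901294294 75.32158950141623 mean [ 542.01128892 -320.04680666  102.25210184]
turn(deg,cur tool) [2.2  0.41 0.22] shift cm cur [ 0.274 -1.273  9.936] shift after turn [ 0.198 -0.891  9.98 ]
[-0.81  0.38  2.06  0.99  0.51 -0.11] [-0.4  0.5  0.9]
turn(deg,cur tool) [-0.1   0.41  0.23] shift cm cur [ 0.274 -1.197  9.938] shift after turn [ 0.198 -1.215  9.937]
[-0.81  0.38  2.06  0.99  0.51 -0.11] [-0.4  0.5  0.9]
```

```bash
python3 -m inch '[{"tx":0.2,"ty":-0.9,"tz":0,"ax":2.2,"ay":0.4,"az":0.2,"jaw":1},{"tx":0,"ty":0,"tz":3,"ax":0,"ay":0,"az":0,"jaw":1},{"tx":0,"ty":0,"tz":3,"ax":0,"ay":0,"az":0,"jaw":1},{"tx":0,"ty":0,"tz":0,"ax":0,"ay":0,"az":0,"jaw":1},{"tx":0,"ty":0,"tz":0,"ax":0,"ay":0,"az":0,"jaw":1}]'; python3 g4.py 35 14
```

```text
t: 21.92
ee_pos: [536.5, -319.8, 110.5]
orientation: [-1.896, 1.841, -0.581]
ft_force: [-0.2, -0.0, -0.1]
width: 87.8
turn(deg,cur tool) [-0.07  0.03 -0.02] shift cm cur [0.043 0.025 3.495] shift after turn [0.041 0.021 3.495]
[-0.76  0.5   2.03  1.25  0.45 -0.34] [-0.2 -0.  -0.1]
```

```bash
python3 -m inch '[{"tx":0.04,"ty":0,"tz":2,"ax":0,"ay":0,"az":0,"jaw":1},{"tx":0,"ty":0,"tz":1.5,"ax":0,"ay":0,"az":0,"jaw":1},{"tx":0,"ty":0,"tz":0,"ax":0,"ay":0,"az":0,"jaw":1},{"tx":0,"ty":0,"tz":0,"ax":0,"ay":0,"az":0,"jaw":1},{"tx":0,"ty":0,"tz":0,"ax":0,"ay":0,"az":0,"jaw":0},{"tx":0,"ty":0,"tz":0,"ax":0,"ay":0,"az":0,"jaw":0},{"tx":0,"ty":0,"tz":0,"ax":0,"ay":0,"az":0,"jaw":0},{"tx":0,"ty":0,"tz":0,"ax":0,"ay":0,"az":0,"jaw":0},{"tx":0,"ty":0,"tz":0,"ax":0,"ay":0,"az":0,"jaw":0},{"tx":0,"ty":0,"tz":0,"ax":0,"ay":0,"az":0,"jaw":0},{"tx":0,"ty":0,"tz":0,"ax":0,"ay":0,"az":0,"jaw":0}]'; python3 g4.py 35 14
```

```text
t: 23.3
ee_pos: [556.4, -319.7, 81.6]
orientation: [-1.894, 1.842, -0.581]
ft_force: [-3.4, 0.6, 5.3]
width: 59.9
turn(deg,cur tool) [-0.09  0.01 -0.09] shift cm cur [-0.012 -0.01  -0.018] shift after turn [-0.012 -0.01  -0.018]
[-0.73  0.57  2.01  1.35  0.42 -0.43] [-3.4  0.6  5.3]
```

```bash
sed -i 's/^u=tilt(yaw,p)/u=tiltf(yaw,p)/' g3.py; python3 -m inch '[{"tx":0,"ty":0,"tz":-1,"ax":0,"ay":0,"az":0,"jaw":0},{"tx":0,"ty":0,"tz":-3,"ax":0,"ay":0,"az":0,"jaw":0},{"tx":0,"ty":0,"tz":-5,"ax":0,"ay":0,"az":0,"jaw":0},{"tx":0,"ty":0,"tz":-5,"ax":0,"ay":0,"az":0,"jaw":0},{"tx":0,"ty":0,"tz":-2,"ax":-7,"ay":0,"az":0,"jaw":0},{"tx":0,"ty":0,"tz":-2,"ax":-7,"ay":0,"az":0,"jaw":0},{"tx":0,"ty":0,"tz":-1,"ax":-7,"ay":0,"az":0,"jaw":0},{"tx":0,"ty":0,"tz":0,"ax":-7,"ay":0,"az":0,"jaw":0},{"tx":0,"ty":0,"tz":0,"ax":-7,"ay":0,"az":0,"jaw":0},{"tx":0,"ty":0,"tz":0,"ax":0,"ay":0,"az":0,"jaw":0},{"tx":0,"ty":0,"tz":0,"ax":0,"ay":0,"az":0,"jaw":0}]'; python3 g3.py 0 220 '[0,0,-25]' '[479.6,184.7]'
```

```text
t: 24.68
ee_pos: [452.9, -321.2, 235.2]
orientation: [-2.241, 2.169, -0.022]
ft_force: [-1.1, 0.5, -0.3]
width: 59.8
turn(deg,cur tool) [-1.46  0.46 10.25] shift cm cur [-50.455  -4.188   4.425] shift after turn [-50.439   4.75    4.023]
[-0.65  0.3   1.79  0.02  1.04  0.88] [-1.1  0.5 -0.3] [ 0.01  0.22 -0.01] 59.8
```

```bash
python3 -m inch '[{"tx":0,"ty":0,"tz":0,"ax":-1.4,"ay":0.45,"az":10.2,"jaw":0},{"tx":-5.6,"ty":0.53,"tz":0,"ax":0,"ay":0,"az":0,"jaw":0},{"tx":-5.6,"ty":0.53,"tz":0,"ax":0,"ay":0,"az":0,"jaw":0},{"tx":-5.6,"ty":0.53,"tz":0,"ax":0,"ay":0,"az":0,"jaw":0},{"tx":-5.6,"ty":0.53,"tz":0,"ax":0,"ay":0,"az":0,"jaw":0},{"tx":-5.6,"ty":0.53,"tz":0,"ax":0,"ay":0,"az":0,"jaw":0},{"tx":-5.6,"ty":0.53,"tz":0,"ax":0,"ay":0,"az":0,"jaw":0},{"tx":-5.6,"ty":0.53,"tz":0,"ax":0,"ay":0,"az":0,"jaw":0},{"tx":-5.6,"ty":0.53,"tz":0,"ax":0,"ay":0,"az":0,"jaw":0},{"tx":-5.6,"ty":0.53,"tz":0,"ax":0,"ay":0,"az":0,"jaw":0},{"tx":0,"ty":0,"tz":0,"ax":0,"ay":0,"az":0,"jaw":0},{"tx":0,"ty":0,"tz":0,"ax":0,"ay":0,"az":0,"jaw":0}]'; python3 g3.py 0 172 '[0,0,-25]' '[479.6,184.7]'
```

```text
t: 26.18
ee_pos: [478.9, 183.0, 235.1]
orientation: [2.053, -2.377, 0.0]
ft_force: [0.1, 0.3, -1.1]
width: 59.7
turn(deg,cur tool) [ 0.02 -0.05  0.04] shift cm cur [-0.19  -0.05   8.805] shift after turn [-0.183 -0.047  8.805]
[ 0.34  0.24  1.86 -0.    1.04  2.06] [ 0.1  0.3 -1.1] [ 0.    0.17 -0.04] 59.7
```

```bash
python3 -m inch '[{"tx":-0.15,"ty":-0.1,"tz":4,"ax":0,"ay":0,"az":0,"jaw":0},{"tx":0,"ty":0,"tz":4,"ax":0,"ay":0,"az":0,"jaw":0},{"tx":0,"ty":0,"tz":0,"ax":0,"ay":0,"az":0,"jaw":0},{"tx":0,"ty":0,"tz":0,"ax":0,"ay":0,"az":0,"jaw":0},{"tx":0,"ty":0,"tz":0,"ax":0,"ay":0,"az":0,"jaw":0}]'; python3 g3.py 0 166 '[0,0,-25]' '[480.1,184.65]'; python3 pic.py wrist w10;python3 hand.py w10 '[[295,190],[334,190]]' '(205,285,280,348)' d;  python3 -c "
import cv2;a=cv2.imread('pics/w10.png');cv2.imwrite('pics/c10.png',cv2.resize(a[110:260,240:390],None,fx=4,fy=4,interpolation=2))"
```

```text
t: 26.8
ee_pos: [482.1, 185.1, 157.1]
orientation: [-2.051, 2.376, -0.003]
ft_force: [-0.1, 0.8, -1.0]
width: 60.0
turn(deg,cur tool) [-0.17  0.04 -0.  ] shift cm cur [0.074 0.197 1.611] shift after turn [0.073 0.192 1.612]
[ 0.34  0.36  1.92 -0.    0.86  2.06] [-0.1  0.8 -1. ] [-0.03  0.15 -0.01] 60.0
[482.10571351 185.09412054 157.12049177] [[-0.146 -0.989  0.003]
 [-0.989  0.146  0.   ]
 [-0.001 -0.003 -1.   ]]
holes [[289.12 190.81]
 [339.4  190.83]]
rms 0.59 holes in tool [[-11.07, -39.01, -24.76], [13.51, -39.02, -24.77]] dist 24.57 normal tool [0.    0.002 1.   ] pitch off 0.13 roll 0.02
pattern centre (top face) in tool [  1.22  -1.01 -24.85]
```

View pics/c10.png

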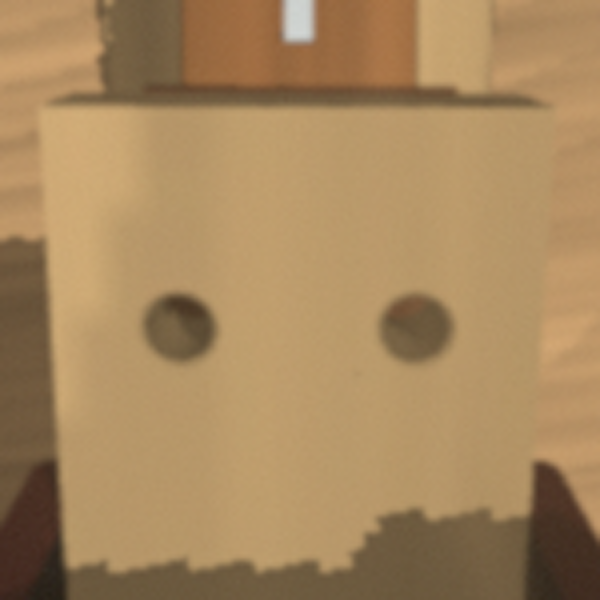

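```bash
python3 -m inch '[{"tx":0.07,"ty":0.2,"tz":1.2,"ax":-0.17,"ay":0,"az":0,"jaw":0},{"tx":0,"ty":0,"tz":0,"ax":0,"ay":0,"az":0,"jaw":0},{"tx":0,"ty":0,"tz":0,"ax":0,"ay":0,"az":0,"jaw":0},{"tx":0,"ty":0,"tz":0,"ax":0,"ay":0,"az":0,"jaw":0},{"tx":0,"ty":0,"tz":0,"ax":0,"ay":0,"az":0,"jaw":0}]'; python3 g3.py 0 166 '[0,-.4,-25]' '[480.1,184.65]'
```

```text
t: 27.48
ee_pos: [479.0, 184.9, 143.5]
orientation: [2.052, -2.376, -0.002]
ft_force: [-0.7, 0.5, -1.2]
width: 60.2
turn(deg,cur tool) [ 0.14 -0.03  0.05] shift cm cur [ 0.006 -0.075  0.252] shift after turn [ 0.006 -0.075  0.253]
[0.34 0.38 1.93 0.   0.84 2.06] [-0.7  0.5 -1.2] [ 0.07  0.16 -0.  ] 60.2
```

```bash
python3 -m inch '[{"tx":0.005,"ty":-0.075,"tz":0.25,"ax":0,"ay":0,"az":0,"jaw":0},{"tx":0,"ty":0,"tz":0,"ax":0,"ay":0,"az":0,"jaw":0},{"tx":0,"ty":0,"tz":0,"ax":0,"ay":0,"az":0,"jaw":0},{"tx":0,"ty":0,"tz":0,"ax":0,"ay":0,"az":0,"jaw":0}]'; python3 g3.py 0 164 '[0,-.4,-25]' '[480.1,184.65]'
for i in 1 2 3; do python3 -m inch '[{"tx":0,"ty":0,"tz":0.1,"ax":0,"ay":0,"az":0,"jaw":0},{"tx":0,"ty":0,"tz":0,"ax":0,"ay":0,"az":0,"jaw":0},{"tx":0,"ty":0,"tz":0,"ax":0,"ay":0,"az":0,"jaw":0}]'| sed -n '2p;4p'; done
```

```text
t: 27.98
ee_pos: [479.6, 184.6, 141.0]
orientation: [2.052, -2.376, -0.002]
ft_force: [-0.3, 0.5, -0.4]
width: 60.5
turn(deg,cur tool) [ 0.14 -0.04  0.04] shift cm cur [-0.008 -0.006  0.196] shift after turn [-0.008 -0.006  0.196]
[0.34 0.38 1.93 0.   0.83 2.06] [-0.3  0.5 -0.4] [ 0.04  0.17 -0.02] 60.5
ee_pos: [479.6, 184.6, 139.9]
ft_force: [-0.3, -0.1, -0.9]
ee_pos: [479.6, 184.6, 138.9]
ft_force: [-0.5, 0.8, -0.4]
ee_pos: [479.6, 184.6, 137.9]
ft_force: [-0.4, -0.2, -0.4]
```

```bash
for i in 1 2 3; do python3 -m inch '[{"tx":0,"ty":0,"tz":0.1,"ax":0,"ay":0,"az":0,"jaw":0},{"tx":0,"ty":0,"tz":0,"ax":0,"ay":0,"az":0,"jaw":0},{"tx":0,"ty":0,"tz":0,"ax":0,"ay":0,"az":0,"jaw":0}]'| sed -n '2p;4p'; done
```

```text
ee_pos: [479.6, 184.6, 136.9]
ft_force: [-0.2, 0.1, -0.4]
ee_pos: [479.6, 184.6, 135.9]
ft_force: [0.1, -0.4, -1.8]
ee_pos: [479.6, 184.6, 134.9]
ft_force: [0.4, 0.2, -1.0]
```

Bottom is about 4 mm below the pin tops with no force, so the caul is engaged. Expected seat is TCP z about 113; continue down.

```bash
python3 -m inch '[{"tx":0,"ty":0,"tz":0.3,"ax":0,"ay":0,"az":0,"jaw":0},{"tx":0,"ty":0,"tz":0.3,"ax":0,"ay":0,"az":0,"jaw":0},{"tx":0,"ty":0,"tz":0.3,"ax":0,"ay":0,"az":0,"jaw":0},{"tx":0,"ty":0,"tz":0,"ax":0,"ay":0,"az":0,"jaw":0},{"tx":0,"ty":0,"tz":0,"ax":0,"ay":0,"az":0,"jaw":0}]'| sed -n '2p;4p'; python3 -m inch '[{"tx":0,"ty":0,"tz":0.3,"ax":0,"ay":0,"az":0,"jaw":0},{"tx":0,"ty":0,"tz":0.3,"ax":0,"ay":0,"az":0,"jaw":0},{"tx":0,"ty":0,"tz":0.3,"ax":0,"ay":0,"az":0,"jaw":0},{"tx":0,"ty":0,"tz":0,"ax":0,"ay":0,"az":0,"jaw":0},{"tx":0,"ty":0,"tz":0,"ax":0,"ay":0,"az":0,"jaw":0}]'| sed -n '2p;4p'
```

```text
ee_pos: [479.6, 184.6, 125.9]
ft_force: [-1.5, -0.4, -0.6]
ee_pos: [479.6, 184.6, 116.9]
ft_force: [0.0, -0.5, -1.5]
```

```bash
for i in 1 2 3 4; do python3 -m inch '[{"tx":0,"ty":0,"tz":0.1,"ax":0,"ay":0,"az":0,"jaw":0},{"tx":0,"ty":0,"tz":0,"ax":0,"ay":0,"az":0,"jaw":0},{"tx":0,"ty":0,"tz":0,"ax":0,"ay":0,"az":0,"jaw":0}]'| sed -n '1,2p;4p'; done
```

```text
t: 31.85
ee_pos: [479.5, 184.6, 116.0]
ft_force: [-0.7, -1.1, -1.1]
t: 32.22
ee_pos: [479.5, 184.6, 114.9]
ft_force: [-0.3, -0.1, -1.0]
t: 32.6
ee_pos: [479.5, 184.6, 113.9]
ft_force: [0.3, -0.1, -2.1]
t: 32.98
ee_pos: [479.6, 184.7, 113.0]
ft_force: [-0.5, -0.1, -0.3]
```

```bash
for i in 1 2 3; do python3 -m inch '[{"tx":0,"ty":0,"tz":0.06,"ax":0,"ay":0,"az":0,"jaw":0},{"tx":0,"ty":0,"tz":0,"ax":0,"ay":0,"az":0,"jaw":0},{"tx":0,"ty":0,"tz":0,"ax":0,"ay":0,"az":0,"jaw":0}]'| sed -n '1,2p;4p'; done
```

```text
t: 33.35
ee_pos: [479.6, 184.7, 112.8]
ft_force: [-1.6, 0.2, 6.5]
t: 33.72
ee_pos: [479.6, 184.7, 112.8]
ft_force: [-4.2, -2.4, 12.1]
t: 34.1
ee_pos: [479.6, 184.7, 112.7]
ft_force: [-6.6, -3.0, 19.2]
```

Seated on the headplate. Relieve, release, retreat, and check.

```bash
python3 -m inch '[{"tx":0,"ty":0,"tz":-0.13,"ax":0,"ay":0,"az":0,"jaw":0},{"tx":0,"ty":0,"tz":0,"ax":0,"ay":0,"az":0,"jaw":1},{"tx":0,"ty":0,"tz":0,"ax":0,"ay":0,"az":0,"jaw":1},{"tx":0,"ty":0,"tz":0,"ax":0,"ay":0,"az":0,"jaw":1},{"tx":0,"ty":0,"tz":0,"ax":0,"ay":0,"az":0,"jaw":1},{"tx":0,"ty":0,"tz":-2,"ax":0,"ay":0,"az":0,"jaw":1},{"tx":0,"ty":0,"tz":-4,"ax":0,"ay":0,"az":0,"jaw":1},{"tx":0,"ty":0,"tz":-5,"ax":0,"ay":0,"az":0,"jaw":1},{"tx":0,"ty":0,"tz":-5,"ax":0,"ay":0,"az":0,"jaw":1},{"tx":0,"ty":0,"tz":0,"ax":0,"ay":0,"az":0,"jaw":1},{"tx":0,"ty":0,"tz":0,"ax":0,"ay":0,"az":0,"jaw":1}]'; python3 pic.py wrist w11; python3 - <<'E'
from h import *
s=np.load('pics/w11.npz');Y=cloud('wrist',s['d'],(viewer.get_calibration('wrist'),s['Rm'],s['t']))
ex=np.array([np.cos(np.radians(-8.4)),np.sin(np.radians(-8.4))]);ey=np.array([-ex[1],ex[0]])
D=Y[...,:2]-[479.9,184.6];X=D@ex;V=D@ey
for a in range(-60,61,20):
    print(a,[round(float(np.median(Y[...,2][(abs(X-a)<6)&(abs(V-b)<4)&(s['d']>0)])),1) if ((abs(X-a)<6)&(abs(V-b)<4)).any() else None for b in(-25,0,25)])
cv2.imwrite('pics/c11.png',cv2.resize(s['im'][60:300,120:520],None,fx=2,fy=2,interpolation=2)[...,::-1])
E
```

```text
t: 35.48
ee_pos: [479.5, 184.5, 271.9]
orientation: [2.052, -2.375, -0.003]
ft_force: [-0.3, -0.2, -0.4]
width: 88.0
[479.48564871 184.48272928 271.86384299] [[-0.145 -0.989 -0.003]
 [-0.989  0.145 -0.001]
 [ 0.001  0.003 -1.   ]]
-60 [137.6, 137.5, None]
-40 [137.6, 137.7, 137.7]
-20 [137.6, 137.7, 137.5]
0 [137.7, 137.6, 137.7]
20 [384.8, 384.8, 386.1]
40 [137.8, 137.6, 137.5]
60 [137.5, 137.3, 137.7]
```

View pics/c11.png

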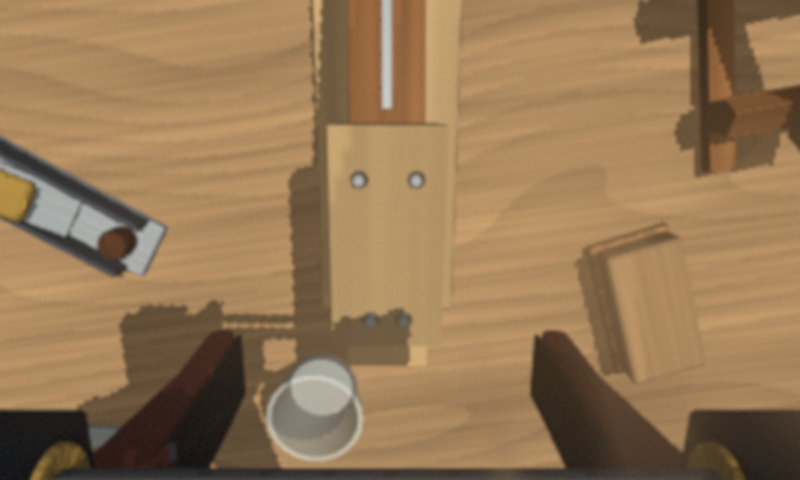

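The caul lies flat at 137.6 mm, with all four pins showing in its holes: nut pair at (358,180) and (416,180), tip pair at (370,320) and (403,320). The neighbouring objects are undisturbed.

```bash
python3 -c "
from workcell import ctrl
print(ctrl.close_job())"
```

```text
the job is handed in; nothing more can be done
None
```

The headplate is seated over all four index pins, flat on the peghead, with the caul stacked flat on top of it. The job was handed in at about 35 s, with the jaws open and the gripper about 130 mm above the stack.

**Headplate:** I gripped it across its width and lined it up by looking at the pins through its tip holes. It met almost no resistance going down until it touched the face. Its top then read 115.5–115.9 mm at every point read (the row at x = 20 was hidden by the gripper), against about 116 mm expected.

**Caul:** I took the pale drilled one from the rack with the gripper turned half round. Its pins could not be seen through the thick holes, so I lowered it in small steps by feel. There was no resistance until it seated, where I pressed with up to about 19 N. Its top read 137.3–137.8 mm at every point read (again not the row at x = 20, and one corner), against about 138 mm expected. All four pins show in its holes in the last picture.

**Other things:**
- The blank was still in its rack place in a picture taken before the caul was lifted; I did not look at it again afterwards.
- The jar, sanding block and block plane look undisturbed in the last picture; the remaining bench items were not checked again.

**Checks that disagreed or fell short:**
- Automatic hole-finding was about 1–2 mm off because of shadows, so I read the hole positions from enlarged pictures instead.
- The first tilted approach to the headplate ran into a wrist joint limit, so I gripped it 13° off square to its face and allowed for that when placing it.

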